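# Ready the bench mixer: roll its thumbwheels to 45 and seat its hexagonal sample holder

### The job

Get the bench mixer ready for its next run: roll its two numbered thumbwheels until they show 45 (4 on the left wheel, 5 on the right wheel, as seen from the robot), and put the loose sample holder into the mixer's hexagonal pocket so that it drops fully home and sits flat. Let go of everything, and leave the bottle, the carton and the beaker standing where they are.

Things in the scene. Friction and masses are not known exactly. Their poses are not given: they have to be found in the camera images.
- mixer: Grey bench mixer, fixed, housing 150 (x) x 250 (y) x 58. Origin on the bench under its centre; front faces its -x (robot side). On top: at the left (+y) the hexagonal pocket, at the right the two thumbwheels, whose axle is 60 above the bench, lugs reach 112 and grey cheek discs 99 above the bench.
- pocket_floor (a point): Centre of the pocket floor, 58 above the bench. Pocket: hexagonal aluminium collar 16 high, 61 across inner flats, walls 9 thick, no chamfer; two flats face the mixer's +x and -x. The nearest cheek disc of the wheels starts 51 away toward -y.
- wheel_tens (a joint): Thumbwheel, the left one seen from the robot; turns about a level axle along the mixer's y. Value in rad, 0.6283 (36 degrees) a digit: 0 shows 0, 5.655 shows 9; end stops beyond both. Grows as the wheel's top rolls away from the mixer's front. Shown digit: front upper side of the white drum, between two thin bars. Sprung detent at each digit: about 3 N at a lug tip rolls it on; draws in from 15 degrees.
- wheel_units (a joint): Thumbwheel, the right one seen from the robot; turns about a level axle along the mixer's y. Value in rad, 0.6283 (36 degrees) a digit: 0 shows 0, 5.655 shows 9; end stops beyond both. Grows as the wheel's top rolls away from the mixer's front. Shown digit: front upper side of the white drum, between two thin bars. Sprung detent at each digit: about 3 N at a lug tip rolls it on; draws in from 15 degrees.
- wheel_tens_hub (a point): Point on the axle, mid-width of the left wheel's ring of 5 black finger lugs: bars 30 wide, 8 thick, from radius 34 (hub) to 52, 72 degrees apart. Lug angles from straight up toward mixer +x = wheel value + multiples of 72 degrees (even digit: one lug upright; odd: two at 36 degrees either side). White drum (radius 34) and cheek discs (radius 39) lie 20 to 50 from here toward +y; toward -y 20 mm is free.
- wheel_units_hub (a point): Point on the axle, mid-width of the right wheel's ring of 5 black finger lugs: bars 30 wide, 8 thick, from radius 34 (hub) to 52, 72 degrees apart. Lug angles from straight up toward mixer +x = wheel value + multiples of 72 degrees (even digit: one lug upright; odd: two at 36 degrees either side). White drum (radius 34) and cheek discs (radius 39) lie 20 to 50 from here toward +y; toward -y 20 mm is free.
- holder: Loose upright sample holder, 0.2-0.4 kg. Origin: centre of underside, z up. Aluminium hexagonal foot 56 across flats, 24 high (lowest 4 only 52 across), two flats facing its +x and -x; round plate of radius 32, z 24 to 32; black grip bar 40 (x) x 18 (y), z 32 to 68. Fits the pocket in six rotations, 2.5 to spare each side.
- bottle: White bottle with black cap, 48 diameter, 92 high, loose, origin at the centre of its underside. Bystander: leave it.
- carton: Orange carton 52 x 105 (y) x 52, loose, in front of the mixer, origin at the centre of its underside. Bystander: leave it.
- beaker: Glass beaker about 58 x 54, 71 high, loose, behind the mixer, origin at the centre of its underside. Bystander: leave it.

How it is judged:
By the outcome, as a careful person would: the job done as asked, in the order asked, and still so for the second after the job is handed in, with the robot touching nothing.
It also fails if it takes over 72 s, if anything falls off the work surface, if the arm or the gripper's body presses on something with over 40 N, if the wrist force passes 120 N, or if a joint passes its speed limit or range.

### The arm

A 6-joint arm with a two-finger parallel gripper is mounted at the origin on a cart in front of the work surface, level with it; the furniture and walls round the work are solid. World frame = base frame: x ahead of the robot, y to its left, z up, the work surface at z = 0. Lengths are in m, angles in rad, forces in N, time in s.
With the tool pointing down it reaches from about 0.275 to 0.725 m from the base axis. Payload 15.9 kg.
Tool frame: the origin (TCP) lies on the centre line of the jaws, within the pads' length; the fingertips stand 14 mm ahead of it and the grasp point (between the pads) lies 5 mm behind it; z points along the fingers, y is the line along which they close (so a half turn about z gives the same grasp; the last joint's range is limited). The gripper opens to 85 mm and grips with 20 to 120 N. Pads are 22 mm wide; open, the fingers measure 114 mm over their backs; the gripper's body (76 mm by 85 mm) begins 54 mm behind the grasp point. The pads swing forward as they close: fully open they stand 13 mm farther back than shut.
Start: joints at [1.283, 0.213, -0.034, 1.323, 0, 1.571], TCP at [0.142, 0.479, 0.245] pointing down, gripper open.
Joint ranges: [-2.98, 2.98], [-0.74, 1.72], [-1.14, 1.35], [-2.1, 2.04], [-1.57, 1.44], [-3.14, 3.14]. Speed limits (rad/s): [1.89, 1.89, 2.39, 2.57, 3.14, 3.14].

### API

Orientations are given as a unit quaternion [w, x, y, z].
In Python, from cell import * gives the robot as it stands.
- The arm moves only by the tool apply_moves, never from a script. Its argument "increments" is a list of rows, each a list of 7 numbers: the shift along the tool's x, y, z each as a share of 0.12 m, from -1 to 1, then the turn, a rotation vector about the tool's x, y, z each as a share of pi rad, from -1 to 1, then the opening, from -1 (shut) to 1 (fully open), so that 0 is half open. In form: [[tx, ty, tz, wx, wy, wz, gripper], ...]. A call has 1 to 10 rows; each row is the pose to reach, as a shift and turn from the pose commanded when the call began, along the tool's axes at that moment, turning the shorter way round; what a row does not reach only later rows make up. A row lasts 1/10 s, in which the tool goes at most 50 mm and 8.59 degrees, less where a joint would pass 70% of its speed; a pose out of reach is approached as far as the arm can. A call with a number of a shift or a turn outside -1 to 1 is refused whole. A call with a gripper value outside its range is refused whole. The fingers move at their own pace and stop on an object; "squeeze" is the grip in N (left out, the last holds). Time passes only in rows, so rows that repeat a pose let the fingers close. It gives the time, the measured TCP pose, the force, the opening and the grip force at its end, in the units of the state.
- read_state(): the state, without advancing time (a new reading comes with each control period).
- capture(name): name is "scene" or "top"; returns the picture (400x640x3 uint8, blue, green, red); there is no depth.
- camera_params(name): a dict with "fx", "fy", "cx", "cy" (pixels), "R" (3x3) and "t" (3): a world point X has camera coordinates R X + t. Camera axes: x right, y down, z forward; pixel columns grow to the right and rows downward; lengths in m; the calibration is good to about 2 mm. A picture is of the moment at which its call begins. camera_params takes no time and is no camera call.
- sign_off(): hands the job in; it is judged then, once.
Trained networks look in the newest picture that a camera, given by its name, has taken for a name from the list of things; names that differ only in an ending like _2 or _b are one class to them, and where a whole thing is asked for, a point or a joint stands for the part that bears it (a point fixed in the world has none). Each returns a list of dicts, best first, with "conf" (0 to 1); they miss things now and then, are a little off and sometimes report something else, mostly with a low value. They report only what shows in the picture. A call takes as long as a camera call.
- spot_in(target, camera): "uv" ([column, row] in pixels, amid what is visible of it).
- outline_of(target, camera): "pixels" (400x640 bool, what is visible of it) and "uv" ([column, row] in pixels, amid what is visible of it).
- pinpoint(target, camera): "uv" ([column, row] in pixels: a listed point, or the origin of a listed thing).
The state is a dict: "time": time; "joint_positions": joint angles; "dq": joint speeds; "joint_efforts": joint torques, N m; "position": TCP position; "eef_rot": TCP orientation; "contact_force": force on the tool from outside, world axes, zero at the start; "torque": the same for the moment, N m; "gripper_width": opening from 0.0 (shut) to 1.0 (fully open); "finger_force": force on a finger pad.
Only numpy, scipy, OpenCV 4.12 (cv2) and the standard library are available. Lean on these libraries where they do the work, as an engineer would, in place of code of your own. Each camera call takes 0.05 s, during which the arm holds its last target. There are 200 camera calls.

## Working session

There is one attempt and no reset: what is moved stays moved. The work goes in short steps, Python scripts to look and compute and a tool call to move; the robot and the scene stay as the last step left them, time stands still between calls to the robot, and variables do not carry over. Pictures are saved under pics/ and viewed, at most 10 in all, crops included, and the job is handed in when it is done.

Besides the shell and the picture viewer there is one more tool, called after "Emit:" by a JSON object that holds its "name" and its "arguments", one argument or row to a line. apply_moves: Moves the arm, as the interface text tells. Its arguments: {"type":"object","properties":{"increments":{"type":"array"},"squeeze":{"type":"number"}},"required":["increments"]}

```bash
mkdir -p pics; ls; python3 - <<'E'
from cell import *
import cv2, numpy as np
s=read_state(); print(s)
for c in("scene","top"):
    im=capture(c); cv2.imwrite(f"pics/{c}0.png",im)
    p=camera_params(c); print(c,p)
    for t in ["mixer","pocket_floor","wheel_tens_hub","wheel_units_hub","holder","bottle","carton","beaker"]:
        r=pinpoint(t,c); print(t,[(np.round(d["uv"],1).tolist(),round(d["conf"],2)) for d in r[:3]])
E
```

```text
pics
{'time': 0.0, 'joint_positions': array([ 1.28301014e+00,  2.13350942e-01, -3.50618273e-02,  1.32349980e+00,
        1.09640807e-05,  1.57080127e+00]), 'dq': array([2.15999906e-04, 9.51321894e-06, 1.92861413e-03, 6.72257641e-04,
       6.17160354e-04, 7.75415589e-04]), 'joint_efforts': array([ 4.42522141e-03, -6.86161780e+01,  4.87120807e+01,  1.75603473e-02,
        1.92116290e-04,  1.79892572e-05]), 'position': array([0.14181907, 0.4791246 , 0.24481768]), 'eef_rot': array([-8.54571488e-05,  1.43399477e-01,  9.89664730e-01, -5.51568610e-04]), 'contact_force': array([-0.25634076, -0.03268523, -1.3488522 ]), 'torque': array([-0.0217686 ,  0.01214188,  0.01600333]), 'finger_force': 0.0, 'gripper_width': 1.0039006077772106}
scene {'fx': 424.72039001312726, 'fy': 424.72039001312726, 'cx': 317.22191643211727, 'cy': 202.52425183941645, 'R': array([[ 0.84894703, -0.52800957,  0.022245  ],
       [-0.23108064, -0.40873436, -0.88291447],
       [ 0.47527958,  0.74440723, -0.46900661]]), 't': array([-0.46454891,  0.18021022,  1.12113503])}
mixer [([326.6, 219.3], 0.81)]
pocket_floor [([315
[... 231 characters left out ...]
.7], 0.58)]
beaker [([362.1, 218.9], 0.49)]
top {'fx': 456.4364376655797, 'fy': 456.4364376655797, 'cx': 324.92113133080784, 'cy': 198.7847890142013, 'R': array([[ 8.64977310e-03, -9.99962579e-01,  1.47463808e-04],
       [-9.78839874e-01, -8.49720994e-03, -2.04451213e-01],
       [ 2.04444815e-01,  1.62411314e-03, -9.78876744e-01]]), 't': array([4.75188633e-04, 5.46119002e-01, 1.36213099e+00])}
mixer [([334.5, 193.6], 0.96), ([430.5, 229.0], 0.18)]
pocket_floor [([309.3, 191.3], 0.86)]
wheel_tens_hub [([342.6, 188.3], 0.93)]
wheel_units_hub [([360.5, 190.0], 0.74)]
holder [([429.0, 227.5], 0.57)]
bottle [([231.9, 215.2], 0.54)]
carton [([337.8, 232.9], 0.78)]
beaker [([345.3, 158.0], 0.62)]
```

```bash
cat > h.py <<'E'
import numpy as np, cv2
from cell import *
from scipy.optimize import least_squares
P={c:camera_params(c) for c in("scene","top")}
def proj(c,X):
    p=P[c]; q=p["R"]@np.asarray(X,float)+p["t"]; return np.array([p["fx"]*q[0]/q[2]+p["cx"],p["fy"]*q[1]/q[2]+p["cy"]])
def ray(c,uv):
    p=P[c]; d=p["R"].T@np.array([(uv[0]-p["cx"])/p["fx"],(uv[1]-p["cy"])/p["fy"],1]); return -p["R"].T@p["t"],d
def atz(c,uv,z):
    o,d=ray(c,uv); return o+d*(z-o[2])/d[2]
def tri(a,b):
    return least_squares(lambda X:np.r_[proj("scene",X)-a,proj("top",X)-b],[.5,0,.05])
E
python3 - <<'E'
from h import *
U=dict(mixer=([326.6,219.3],[334.5,193.6]),pocket=([315.3,193.9],[309.3,191.3]),tens=([334.2,207.7],[342.6,188.3]),units=([346.6,215.8],[360.5,190]),holder=([356.9,277.6],[429,227.5]),bottle=([263.4,183.6],[231.9,215.2]),carton=([296.7,230.7],[337.8,232.9]),beaker=([362.1,218.9],[345.3,158]))
for k,(a,b) in U.items():
    r=tri(a,b); print(k,r.x.round(4),r.fun.round(1))
a=cv2.imread("pics/scene0.png");b=cv2.imread("pics/top0.png")
cv2.imwrite("pics/s0c.png",cv2.resize(a[130:310,230:430],None,fx=3.3,fy=3.3,interpolation=2))
cv2.imwrite("pics/t0c.png",cv2.resize(b[130:270,215:465],None,fx=3.2,fy=3.2,interpolation=2))
E
```

```text
mixer [ 0.5714 -0.0241  0.005 ] [ 0.9 -0.2 -0.4  0.9]
pocket [0.5695 0.0533 0.0623] [-0.5  0.1  0.2 -0.4]
tens [ 0.579  -0.0492  0.0572] [ 0.3 -0.1 -0.1  0.3]
units [ 0.5791 -0.1077  0.0558] [-1.3  0.3  0.7 -1.2]
holder [ 0.4652 -0.3247  0.0136] [-0.  0.  0. -0.]
bottle [0.4989 0.3006 0.0139] [ 0.1 -0.  -0.   0.1]
carton [ 0.448  -0.0372  0.0059] [-0.5  0.1  0.2 -0.5]
beaker [ 0.6938 -0.0582 -0.0107] [ 1.7 -0.4 -0.9  1.5]
```

View pics/s0c.png

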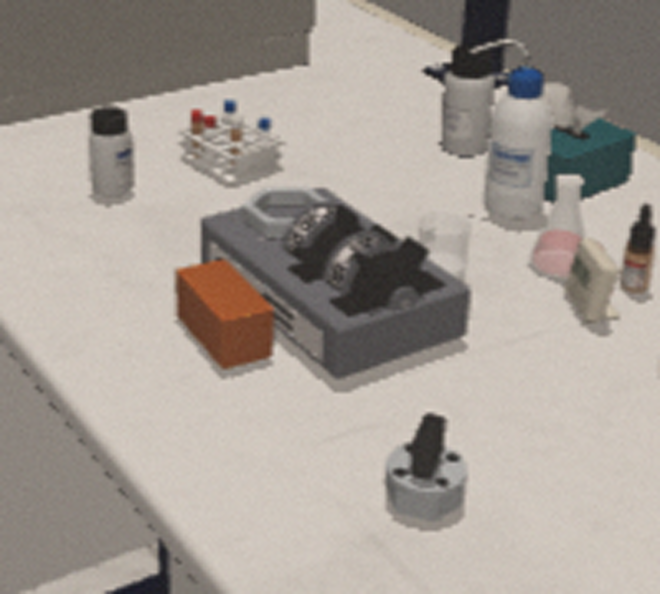

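View pics/t0c.png

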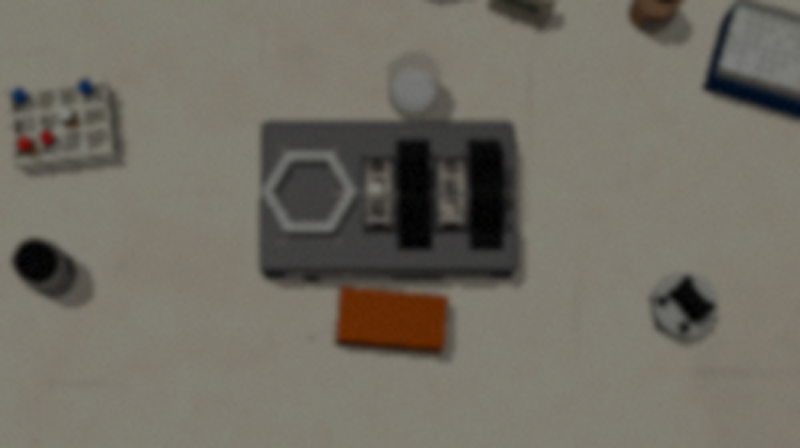

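```bash
python3 - <<'E'
from h import *
A={c:np.mean([capture(c).astype(float) for _ in range(8)],0) for c in("scene","top")}
np.savez("avg.npz",**A)
def st(x): 
    lo,hi=np.percentile(x,1),np.percentile(x,99.5); return np.clip((x-lo)/(hi-lo)*255,0,255).astype(np.uint8)
a=cv2.resize(st(A["scene"][183:235,305:375]),None,fx=11,fy=11,interpolation=cv2.INTER_CUBIC)
cv2.imwrite("pics/s1.png",a)
b=cv2.resize(st(A["top"][165:215,322:382]),None,fx=8,fy=8,interpolation=cv2.INTER_CUBIC)
c=cv2.resize(st(A["top"][205:245,405:450]),None,fx=8,fy=8,interpolation=cv2.INTER_CUBIC)
H=max(b.shape[0],c.shape[0]); c=cv2.copyMakeBorder(c,0,H-c.shape[0],0,0,0)
b=np.hstack([b,c[:, :310]])
cv2.imwrite("pics/t1.png",b)
E
```

```text
(no output)
```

View pics/s1.png

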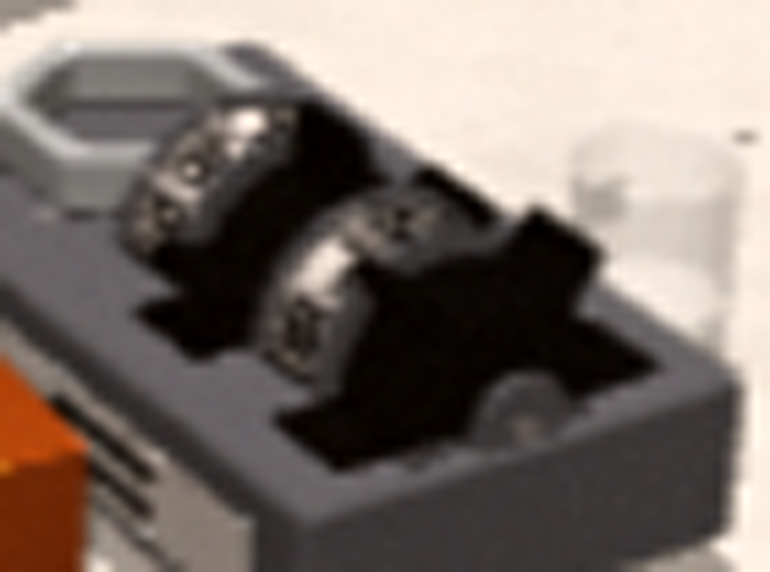

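View pics/t1.png

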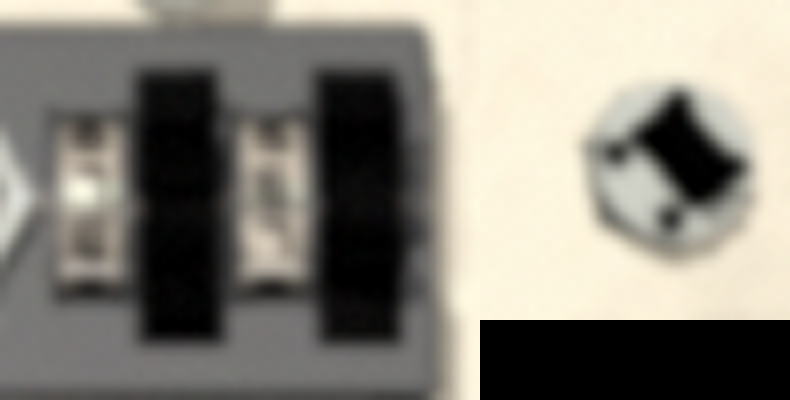

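```bash
python3 - <<'E'
from h import *
for n,cs in (("tens",(339.1,349.6)),("units",(361.4,372.3))):
    for c in cs+(np.mean(cs),):
        f=atz("top",(c,207.8),.076);b=atz("top",(c,173.7),.076);print(n,f.round(4),b.round(4),((f+b)/2).round(4))
A=np.load("avg.npz")
print(atz("top",(309.3,191.3),.058))
# mixer outline & collar for yaw
for t in("mixer",):
    r=outline_of(t,"top"); m=r[0]["pixels"].astype(np.uint8); print(r[0]["conf"],cv2.minAreaRect(cv2.findNonZero(m)))
hsv=A["top"].astype(np.uint8)
g=A["top"].mean(2); sub=g[205:245,405:450]; 
m=(sub<60).astype(np.uint8); n,l,s,c=cv2.connectedComponentsWithStats(m); i=1+np.argmax(s[1:,4])
print(s[i],c[i]+[405,205], cv2.minAreaRect(cv2.findNonZero((l==i).astype(np.uint8))))
# unwrap drums
hubs={"tens":(.578,-.053),"units":(.578,-.123)}
E
```

```text
tens [ 0.5143 -0.0383  0.076 ] [ 0.6218 -0.0381  0.076 ] [ 0.568  -0.0382  0.076 ]
tens [ 0.5146 -0.0704  0.076 ] [ 0.6221 -0.0706  0.076 ] [ 0.5683 -0.0705  0.076 ]
tens [ 0.5144 -0.0544  0.076 ] [ 0.622  -0.0544  0.076 ] [ 0.5682 -0.0544  0.076 ]
units [ 0.5149 -0.1064  0.076 ] [ 0.6224 -0.1072  0.076 ] [ 0.5686 -0.1068  0.076 ]
units [ 0.5152 -0.1396  0.076 ] [ 0.6227 -0.141   0.076 ] [ 0.5689 -0.1403  0.076 ]
units [ 0.515 -0.123  0.076] [ 0.6226 -0.1241  0.076 ] [ 0.5688 -0.1236  0.076 ]
[0.56916012 0.05406891 0.058     ]
0.79 ((335.4999694824219, 191.99998474121094), (78.99998474121094, 49.99999237060547), -0.0)
[ 16  12  17  17 124] [429.92741935 224.17741935] ((24.14706039428711, 20.088233947753906), (13.775084495544434, 12.039640426635742), 49.39870071411133)
```

```bash
python3 - <<'E'
from h import *
A=np.load("avg.npz")
print([(-P[c]["R"].T@P[c]["t"]).round(3) for c in P])
def gray(c): return A[c].mean(2).astype(np.float32)
# collar fit
def hexa(x,y,yaw,af,z): 
    r=af/2/np.cos(np.pi/6); a=yaw+np.pi/6+np.arange(6)*np.pi/3
    return [(x+r*np.cos(t),y+r*np.sin(t),z) for t in a]
def render(c,p,roi):
    x,y,yaw=p; S=8; u0,v0,u1,v1=roi; im=np.full(((v1-v0)*S,(u1-u0)*S),70,np.uint8)
    def poly(pts,val):
        q=np.array([proj(c,t) for t in pts]); q=((q-[u0,v0]+.5)*S); q=cv2.convexHull(q.astype(np.float32)); cv2.fillPoly(im,[np.round(q).astype(int)],val)
    poly(hexa(x,y,yaw,.079,.074)+hexa(x,y,yaw,.079,.058),140)
    poly(hexa(x,y,yaw,.079,.074),200)
    m=im.copy(); poly(hexa(x,y,yaw,.061,.074),70)
    im=cv2.GaussianBlur(im,(0,0),S*.7); return cv2.resize(im,(u1-u0,v1-v0),interpolation=cv2.INTER_AREA).astype(float)
from scipy.optimize import minimize
rois={"top":(298,174,326,207),"scene":(302,184,331,203)}
def cost(p,cs):
    s=0
    for c in cs:
        u0,v0,u1,v1=rois[c]; a=render(c,(p[0],p[1],p[2]),rois[c]).ravel(); b=gray(c)[v0:v1,u0:u1].ravel(); s-=np.corrcoef(a,b)[0,1]
    return s
for cs in (["top"],["scene"],["top","scene"]):
    r=minimize(cost,[.569,.053,0],args=(cs,),method="Nelder-Mead",options=dict(initial_simplex=[[.569,.053,0],[.573,.053,0],[.569,.057,0],[.569,.053,.1]],xatol=1e-4,fatol=1e-5)); print(cs,r.x.round(4),r.fun)
# unwrap
hubs={"tens":(.569,-.0525),"units":(.569,-.1225)}
rows=[]
for c,th in (("top",(-75,60)),("scene",(-85,40))):
    row=[]
    for n,(hx,hy) in hubs.items():
        t=np.radians(np.linspace(th[0],th[1],48)); yy=np.linspace(.055,.015,16)
        M=np.array([[proj(c,(hx+.034*np.sin(a),hy+d,.06+.034*np.cos(a))) for d in yy] for a in t[::-1]],np.float32)
        M=cv2.resize(M,(280,560))
        o=cv2.remap(A[c].astype(np.float32),M[...,0],M[...,1],cv2.INTER_CUBIC)
        lo,hi=np.percentile(o,2),np.percentile(o,97); row.append(np.clip((o-lo)/(hi-lo)*255,0,255).astype(np.uint8))
        row[-1]=cv2.resize(row[-1],(190,560))
        for k in range(-72,50,36):
            if th[0]<k<th[1]: cv2.line(row[-1],(0,int((th[1]-k)/(th[1]-th[0])*560)),(12,int((th[1]-k)/(th[1]-th[0])*560)),(0,0,255),2)
    rows+=row
cv2.imwrite("pics/u1.png",np.hstack(rows))
E
```

```text
[array([-0.097, -1.006,  0.695]), array([0.256, 0.003, 1.445])]
['top'] [0.5738 0.0487 0.0107] -0.965402829546969
['scene'] [ 0.576   0.0651 -0.2176] -0.33999966838711015
['top', 'scene'] [0.5736 0.0498 0.0311] -1.072855606109343
```

View pics/u1.png

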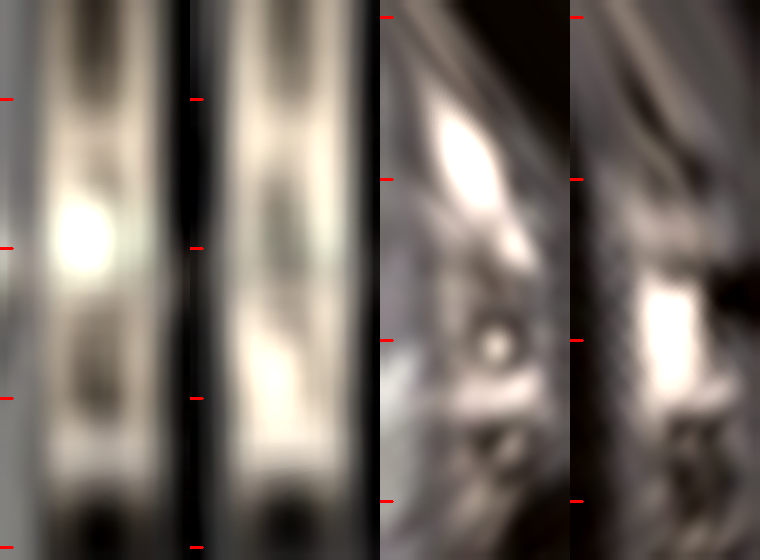

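```bash
cat > fit.py <<'E'
from h import *
def render(c,hx,hy,yaw,tt,tu,roi,S=4):
    u0,v0,u1,v1=roi; im=np.full(((v1-v0)*S,(u1-u0)*S),100,np.uint8)
    ca,sa=np.cos(yaw),np.sin(yaw)
    def W(x,y,z): return (hx+ca*x-sa*y,hy+sa*x+ca*y,max(z,.058))
    def poly(pts,val):
        q=np.array([proj(c,t) for t in pts]); q=(q-[u0,v0]+.5)*S; q=cv2.convexHull(q.astype(np.float32)); cv2.fillPoly(im,[np.round(q).astype(int)],val)
    def cyl(r,y0,y1,val):
        a=np.radians(np.arange(-90,91,10)); poly([W(r*np.sin(t),y,.06+r*np.cos(t)) for t in a for y in(y0,y1)],val)
    for off,th in((0,tt),(-.07,tu)):
        cyl(.039,off+.047,off+.05,110); cyl(.034,off+.02,off+.05,160); cyl(.039,off+.02,off+.023,100); cyl(.034,off-.015,off+.015,10)
        for k in range(5):
            a=th+k*2*np.pi/5; s,co=np.sin(a),np.cos(a)
            if co<-.2: continue
            poly([W(r*s+w*co,y,.06+r*co-w*s) for r in(.03,.052) for w in(-.004,.004) for y in(off-.015,off+.015)],10)
    im=cv2.GaussianBlur(im,(0,0),S*.6); return cv2.resize(im,(u1-u0,v1-v0),interpolation=cv2.INTER_AREA).astype(float)
rois={"top":(324,168,378,214),"scene":(310,186,368,230)}
def cost(p,A,cs=("top","scene")):
    s=0
    for c in cs:
        u0,v0,u1,v1=rois[c]; a=render(c,*p,rois[c]).ravel(); b=np.minimum(A[c].mean(2)[v0:v1,u0:u1],160).ravel(); s-=np.corrcoef(a,b)[0,1]
    return s
E
python3 - <<'E'
from fit import *
from scipy.optimize import minimize
A=np.load("avg.npz"); A={c:A[c] for c in A}
R=[]
for a in(0,36):
  for b in(0,36):
    x0=np.array([.571,-.052,.01,np.radians(a),np.radians(b)])
    sx=np.vstack([x0]+[x0+np.eye(5)[i]*d for i,d in enumerate((.004,.004,.03,.15,.15))])
    r=minimize(cost,x0,args=(A,),method="Nelder-Mead",options=dict(initial_simplex=sx,maxiter=250)); print(a,b,r.fun.round(4),r.x[:3].round(4),np.degrees(r.x[3:]).round(1)); R.append((r.fun,r.x))
x=min(R,key=lambda t:t[0])[1]
o=[]
for c in rois:
    u0,v0,u1,v1=rois[c]; i=np.clip(render(c,*x,rois[c]),0,255).astype(np.uint8); b=np.clip(A[c].mean(2)[v0:v1,u0:u1]*1.2,0,255).astype(np.uint8)
    o.append(cv2.resize(np.hstack([b,i]),(770,300),interpolation=cv2.INTER_CUBIC))
cv2.imwrite("pics/fit1.png",np.vstack(o))
E
```

```text
0 0 -1.4344 [ 0.57   -0.0545 -0.0121] [ 0.2 11. ]
0 36 -1.4588 [ 0.5706 -0.0537  0.0258] [ 1.1 45.2]
36 0 -1.4336 [ 0.5699 -0.0543 -0.0241] [71.4  9.6]
36 36 -1.4545 [ 0.5702 -0.054   0.0094] [71.7 50.5]
```

View pics/fit1.png

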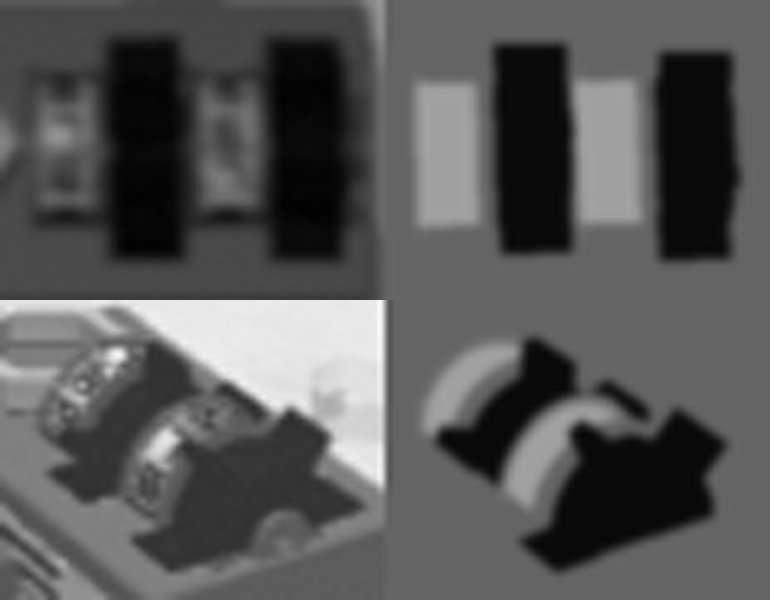

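```bash
python3 - <<'E'
s=open("fit.py").read()
s=s.replace("cyl(.039,off+.047","poly([W(x,off+y,.058) for x in(-.055,.055) for y in(-.016,.016)],10); cyl(.039,off+.047",1)
open("fit.py","w").write(s)
E
cat > f2.py <<'E'
from fit import *
from scipy.optimize import minimize
def solve(A):
    R=[]
    D=np.radians(np.arange(0,72,9))
    x=np.array([.572,-.0535,.01])
    T=[(cost(np.r_[x,a,b],A),a,b) for a in D for b in D]; T.sort()
    print([(round(t[0],3),round(np.degrees(t[1])),round(np.degrees(t[2]))) for t in T[:5]])
    x0=np.r_[x,T[0][1],T[0][2]]
    sx=np.vstack([x0]+[x0+np.eye(5)[i]*d for i,d in enumerate((.004,.004,.02,.15,.15))])
    r=minimize(cost,x0,args=(A,),method="Nelder-Mead",options=dict(initial_simplex=sx,maxiter=250)); print(r.fun.round(4),r.x[:3].round(4),np.degrees(r.x[3:]).round(1)); return r.x
def show(A,x,name):
    o=[]
    for c in rois:
        u0,v0,u1,v1=rois[c]; i=np.clip(render(c,*x,rois[c]),0,255).astype(np.uint8); b=np.clip(A[c].mean(2)[v0:v1,u0:u1]*1.2,0,255).astype(np.uint8)
        o.append(cv2.resize(np.hstack([b,i]),(770,300),interpolation=cv2.INTER_CUBIC))
    cv2.imwrite(name,np.vstack(o))
E
python3 - <<'E'
from f2 import *
A=np.load("avg.npz"); A={c:A[c] for c in A}
x=solve(A); show(A,x,"pics/fit2.png")
E
```

```text
[(np.float64(-1.512), 0, 36), (np.float64(-1.508), 0, 45), (np.float64(-1.497), 0, 27), (np.float64(-1.497), 0, 54), (np.float64(-1.496), 0, 9)]
-1.5192 [ 0.5726 -0.0543  0.01  ] [ 1.2 38.7]
```

```bash
cat > dig.py <<'E'
from f2 import *
def tex(v,fh,fw,th,font,w=.034,N=0.0005):
    # rows: theta from +80 down to -110, px 0.5mm ; cols: y +.05 -> +.02
    t0,t1=np.radians(80),np.radians(-110); H=int(.034*(t0-t1)/N); Wd=int(.030/N); T=np.full((H,Wd),1.0,np.float32)
    for k in range(-4,5):
        d=v-k
        if not 0<=d<=9: continue
        thc=th+np.radians(36*k)
        if not t1+.3<thc<t0-.3: continue
        g=np.zeros((200,200),np.uint8); s=str(d); cv2.putText(g,s,(60,140),font,3.5,255,10,cv2.LINE_AA)
        x,y,ww,hh=cv2.boundingRect(g); fwd=fw*(0.4 if d==1 else 1)
        g=cv2.resize(g[y:y+hh,x:x+ww],(max(2,int(fwd/N)),int(fh/N)),interpolation=cv2.INTER_AREA)
        r=int((t0-thc)*.034/N)-g.shape[0]//2; c=(Wd-g.shape[1])//2
        r0=max(r,0); e=min(r+g.shape[0],H); T[r0:e,c:c+g.shape[1]]-=g[r0-r:e-r]/255.
    return T,t0,t1
def score(A,x,geo):
    out={}
    hx,hy,yaw=x[:3]; ca,sa=np.cos(yaw),np.sin(yaw)
    for n,off in(("tens",0),("units",-.07)):
        best=[]
        data=[]
        for c in rois:
            u0,v0,u1,v1=rois[c]; S=4
            H=int(.034*np.radians(190)/.0005); th=np.radians(80)-np.arange(H)*.0005/.034; yy=.05-np.arange(60)*.0005
            X=np.stack(np.broadcast_arrays((.034*np.sin(th))[:,None],(off+yy)[None],(.06+.034*np.cos(th))[:,None]),-1).reshape(-1,3)
            Wp=np.c_[hx+ca*X[:,0]-sa*X[:,1],hy+sa*X[:,0]+ca*X[:,1],X[:,2]]
            p=P[c]; q=Wp@p["R"].T+p["t"]; uv=np.c_[p["fx"]*q[:,0]/q[:,2]+p["cx"],p["fy"]*q[:,1]/q[:,2]+p["cy"]]
            C=-p["R"].T@p["t"]; nrm=np.c_[np.repeat(np.sin(th),60),np.zeros(len(X)),np.repeat(np.cos(th),60)]
            vis=(((C-Wp)*nrm).sum(1)>0)&(X[:,2]>.06)
            idx=((uv-[u0,v0]+.5)*S).astype(int); 
            m=render(c,*x,rois[c]); ok=cv2.erode((m>140).astype(np.uint8),np.ones((1,1)))>0
            half=np.zeros_like(ok); iu=((uv[vis]-[u0,v0]+.5)).astype(int); good=(iu[:,0]>=0)&(iu[:,1]>=0)&(iu[:,0]<u1-u0)&(iu[:,1]<v1-v0); half[iu[good,1],iu[good,0]]=1
            data.append((c,idx,vis,ok&half,A[c].mean(2)[v0:v1,u0:u1],(v1-v0,u1-u0)))
        for v in range(10):
            for g in geo:
                T=tex(v,*g)[0].ravel(); s=[]
                for c,idx,vis,ok,obs,sh in data:
                    S=4; k=vis[:len(T)]&(idx[:,0]>=0)&(idx[:,1]>=0)&(idx[:,0]<sh[1]*S)&(idx[:,1]<sh[0]*S)
                    num=np.zeros((sh[0]*S,sh[1]*S)); den=num.copy(); np.add.at(num,(idx[k,1],idx[k,0]),T[k]); np.add.at(den,(idx[k,1],idx[k,0]),1)
                    z=num/np.maximum(den,1); fill=(den>0).astype(float)
                    z=cv2.GaussianBlur(z*fill,(0,0),S*.65); w=cv2.GaussianBlur(fill,(0,0),S*.65)
                    z=cv2.resize(z/np.maximum(w,.05),(sh[1],sh[0]),interpolation=cv2.INTER_AREA)
                    s.append(np.corrcoef(z[ok],obs[ok])[0,1])
                best.append((round(sum(s),3),v,g,np.round(s,2)))
        best.sort(key=lambda b:-b[0]); seen={}
        for b in best: seen.setdefault(b[1],b)
        print(n,[(v,seen[v][0],seen[v][3].tolist()) for v in seen][:6],best[0][2])
E
python3 - <<'E'
from dig import *
A=np.load("avg.npz"); A={c:A[c] for c in A}
x=np.array([.5726,-.0543,.01,0,np.radians(36)])
geo=[(h,w,np.radians(t),f) for h in(.012,.015) for w in(.009,.012) for t in(-28,-36,-45,-52) for f in(0,2)]
score(A,x,geo)
E
```

```text
tens [(0, np.float64(0.709), [0.35, 0.36]), (8, np.float64(0.652), [0.34, 0.31]), (2, np.float64(0.648), [0.38, 0.27]), (5, np.float64(0.464), [0.19, 0.27]), (4, np.float64(0.367), [0.16, 0.2]), (6, np.float64(0.236), [0.12, 0.12])] (0.012, 0.012, np.float64(-0.6283185307179586), 0)
units [(7, np.float64(0.693), [0.24, 0.45]), (1, np.float64(0.589), [0.09, 0.5]), (3, np.float64(0.274), [0.09, 0.19]), (5, np.float64(0.271), [0.12, 0.15]), (4, np.float64(0.208), [0.09, 0.12]), (2, np.float64(0.092), [0.1, -0.0])] (0.015, 0.009, np.float64(-0.6283185307179586), 0)
```

```bash
sed -i 's/d=v-k$/d=(v-k)%10/; /if not 0<=d<=9/d' dig.py; python3 - <<'E'
from dig import *
A=np.load("avg.npz"); A={c:A[c] for c in A}
geo=[(h,w,np.radians(t),f) for h in(.010,.012,.014,.016) for w in(.007,.009,.012) for t in(-28,-32,-36,-40) for f in(0,2)]
for dy in(-.001,.001):
    score(A,np.array([.5726,-.0543+dy,.01,0,np.radians(36)]),geo)
E
```

```text
tens [(2, np.float64(0.835), [0.37, 0.46]), (8, np.float64(0.802), [0.35, 0.45]), (5, np.float64(0.58), [0.17, 0.41]), (4, np.float64(0.531), [0.15, 0.38]), (9, np.float64(0.391), [0.09, 0.3]), (6, np.float64(0.384), [0.11, 0.27])] (0.01, 0.012, np.float64(-0.5585053606381855), 2)
units [(1, np.float64(0.858), [0.33, 0.53]), (7, np.float64(0.828), [0.32, 0.51]), (4, np.float64(0.456), [0.18, 0.27]), (5, np.float64(0.453), [0.21, 0.24]), (3, np.float64(0.395), [0.15, 0.24]), (9, np.float64(0.372), [0.13, 0.24])] (0.012, 0.012, np.float64(-0.6283185307179586), 0)
tens [(2, np.float64(0.759), [0.4, 0.36]), (8, np.float64(0.693), [0.35, 0.34]), (5, np.float64(0.47), [0.19, 0.28]), (4, np.float64(0.403), [0.19, 0.22]), (9, np.float64(0.297), [0.09, 0.21]), (3, np.float64(0.282), [0.07, 0.21])] (0.01, 0.012, np.float64(-0.5585053606381855), 2)
units [(1, np.float64(0.645), [0.23, 0.41]), (7, np.float64(0.57), [0.19, 0.38]), (5, np.float64(0.264), [0.1, 0.16]), (4, np.float64(0.247), [0.09, 0.16]), (3, np.float64(0.21), [0.01, 0.2]), (9, np.float64(0.172), [0.03, 0.14])] (0.012, 0.007, np.float64(-0.6283185307179586), 0)
```

Emit:
{"name": "apply_moves", "arguments": {
  "increments": [
    [-0.92,-0.77,0,0,0,-0.095,-1],
    [-0.92,-0.77,0,0,0,-0.095,-1],
    [-0.92,-0.77,0,0,0,-0.095,-1],
    [-0.92,-0.77,0,0,0,-0.095,-1]
  ]
}}

```text
time: 2.15
position: [0.2236, 0.3559, 0.2457]
eef_rot: [0.0, -0.004, 1.0, -0.0]
contact_force: [0.7, 1.4, -0.2]
gripper_width: 0.331
finger_force: 0.0
```

Emit:
{"name": "apply_moves", "arguments": {
  "increments": [
    [-0.62,-1,0,0,0,0,-1],
    [-0.62,-1,0,0,0,0,-1],
    [-0.62,-1,0,0,0,0,-1]
  ]
}}

```text
time: 2.45
position: [0.2978, 0.2388, 0.2455]
eef_rot: [0.0, -0.006, 1.0, 0.0]
contact_force: [1.2, 1.6, 0.1]
gripper_width: 0.0
finger_force: 0.0
```

Emit:
{"name": "apply_moves", "arguments": {
  "increments": [
    [-0.62,-1,0,0,0,0,-1],
    [-0.62,-1,0,0,0,0,-1],
    [-0.62,-1,0,0,0,0,-1]
  ]
}}

```text
time: 2.75
position: [0.3738, 0.1192, 0.2455]
eef_rot: [0.0, -0.005, 1.0, 0.0]
contact_force: [1.0, 0.3, -0.2]
gripper_width: 0.002
finger_force: 0.0
```

Emit:
{"name": "apply_moves", "arguments": {
  "increments": [
    [-0.62,-1,0,0,0,0,-1],
    [-0.62,-1,0,0,0,0,-1],
    [-0.62,-1,0,0,0,0,-1]
  ]
}}

```text
time: 3.05
position: [0.4497, -0.0003, 0.2454]
eef_rot: [0.0, -0.005, 1.0, -0.0]
contact_force: [-0.4, 1.8, 0.3]
gripper_width: -0.004
finger_force: 0.0
```

Emit:
{"name": "apply_moves", "arguments": {
  "increments": [
    [-0.5,-1,0.3,0,0,0,-1],
    [-0.5,-1,0.3,0,0,0,-1],
    [-0.5,-1,0.3,0,0,0,-1],
    [-0.5,-1,0.3,0,0,0,-1]
  ]
}}

```text
time: 3.45
position: [0.5107, -0.1206, 0.2073]
eef_rot: [-0.001, -0.003, 1.0, -0.0]
contact_force: [-2.1, 1.1, 0.2]
gripper_width: 0.003
finger_force: 0.0
```

```bash
python3 - <<'E'
from h import *
s=read_state(); p=s["position"]; print(p)
im=np.mean([capture("scene").astype(float) for _ in range(4)],0).astype(np.uint8)
cv2.imwrite("pics/tipfull.png",im)
for d in(.0,.014,.027,.04): print(d,proj("scene",p-[0,0,d]).round(1))
u,v=proj("scene",p).astype(int); u0,v0=u-40,v-60
o=cv2.resize(im[v0:v0+100,u0:u0+100],None,fx=6,fy=6,interpolation=2)
for d,cl in((.0,(0,0,255)),(.014,(0,255,0)),(.027,(255,0,0))):
    q=(proj("scene",p-[0,0,d])-[u0,v0]+.5)*6; cv2.line(o,(int(q[0])-90,int(q[1])),(int(q[0])-40,int(q[1])),cl,1); cv2.line(o,(int(q[0])+40,int(q[1])),(int(q[0])+90,int(q[1])),cl,1)
cv2.imwrite("pics/tip.png",o)
E
```

```text
[ 0.51072865 -0.12062529  0.2072848 ]
0.0 [330.7 176.7]
0.014 [330.5 181.3]
0.027 [330.3 185.5]
0.04 [330.2 189.7]
```

View pics/tip.png

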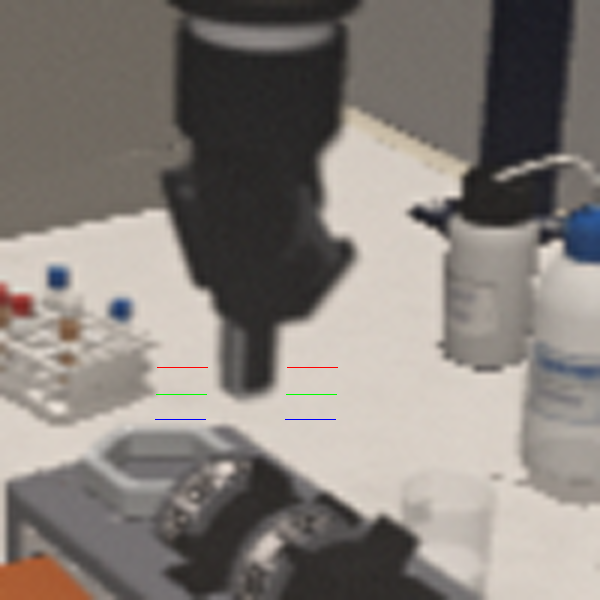

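Emit:
{"name": "apply_moves", "arguments": {
  "increments": [
    [-0.04,-0.05,0.3,0,0,0,-1],
    [-0.04,-0.05,0.6,0,0,0,-1],
    [-0.04,-0.05,0.83,0,0,0,-1],
    [-0.04,-0.05,0.83,0,0,0,-1],
    [-0.04,-0.05,0.83,0,0,0,-1]
  ]
}}

```text
time: 4.15
position: [0.5148, -0.1226, 0.1109]
eef_rot: [0.0, -0.006, 1.0, -0.0]
contact_force: [1.3, -0.2, 1.3]
gripper_width: 0.002
finger_force: 0.0
```

Emit:
{"name": "apply_moves", "arguments": {
  "increments": [
    [-0.08,-0.01,0.02,0,0,0,-1],
    [-0.15,-0.01,0.02,0,0,0,-1],
    [-0.21,-0.01,0,0,0,0,-1],
    [-0.28,-0.01,-0.02,0,0,0,-1],
    [-0.35,-0.01,-0.04,0,0,0,-1]
  ]
}}

```text
time: 4.65
position: [0.5582, -0.1243, 0.1157]
eef_rot: [0.001, -0.005, 1.0, -0.0]
contact_force: [-0.5, -0.2, 0.8]
gripper_width: -0.004
finger_force: 0.0
```

Emit:
{"name": "apply_moves", "arguments": {
  "increments": [
    [-0.07,0,0,0,0,0,-1],
    [-0.13,0,0,0,0,0,-1],
    [-0.2,0,0,0,0,0,-1],
    [-0.24,0,0,0,0,0,-1],
    [-0.24,0,0,0,0,0,-1],
    [-0.24,0,0,0,0,0,-1]
  ]
}}

```text
time: 5.25
position: [0.5854, -0.1238, 0.1144]
eef_rot: [-0.0, -0.005, 1.0, 0.0]
contact_force: [-0.1, -0.7, -0.5]
gripper_width: -0.0
finger_force: 0.0
```

Emit:
{"name": "apply_moves", "arguments": {
  "increments": [
    [0,0,-0.3,0,0,0,-1],
    [0.1,0,-0.6,0,0,0,-1],
    [0.5,0,-1,0,0,0,-1],
    [0.9,0,-1,0,0,0,-1],
    [0.9,0,-1,0,0,0,-1]
  ]
}}

```text
time: 5.75
position: [0.4744, -0.125, 0.2364]
eef_rot: [0.001, -0.005, 1.0, -0.0]
contact_force: [2.0, -0.4, 0.2]
gripper_width: 0.001
finger_force: 0.0
```

```bash
cat > look.py <<'E'
from dig import *
A={c:np.mean([capture(c).astype(float) for _ in range(5)],0) for c in("scene","top")}
np.savez("avg_new.npz",**A)
def look():
    print(read_state()["position"])
    x=np.array([.5726,-.0543,.01])
    D=np.radians(np.arange(0,72,12))
    for cs in (("scene",),("top","scene")):
        T=sorted([(round(cost(np.r_[x,a,b],A,cs),3),round(np.degrees(a)),round(np.degrees(b))) for a in D for b in D]); print(T[:3])
    geo=[(h,w,np.radians(t),f) for h in(.010,.012,.014) for w in(.009,.012) for t in(-28,-32,-36) for f in(0,2)]
    score(A,np.array([.5726,-.0553,.01,np.radians(T[0][1]),np.radians(T[0][2])]),geo)
look()
E
python3 look.py
```

```text
[ 0.47793167 -0.1249213   0.23394286]
[(np.float64(-0.68), 0, 36), (np.float64(-0.662), 0, 24), (np.float64(-0.662), 0, 48)]
[(np.float64(-1.333), 0, 36), (np.float64(-1.316), 0, 24), (np.float64(-1.316), 0, 48)]
tens [(2, np.float64(0.836), [0.37, 0.46]), (8, np.float64(0.805), [0.35, 0.45]), (5, np.float64(0.583), [0.17, 0.41]), (4, np.float64(0.534), [0.16, 0.38]), (6, np.float64(0.385), [0.11, 0.27]), (9, np.float64(0.382), [0.08, 0.3])] (0.01, 0.012, np.float64(-0.5585053606381855), 2)
units [(9, np.float64(0.664), [0.36, 0.31]), (5, np.float64(0.639), [0.3, 0.34]), (7, np.float64(0.611), [0.21, 0.4]), (1, np.float64(0.589), [0.13, 0.46]), (3, np.float64(0.564), [0.37, 0.2]), (4, np.float64(0.503), [0.23, 0.28])] (0.014, 0.012, np.float64(-0.6283185307179586), 0)
```

```bash
cat > diffd.py <<'E'
from dig import *
import dig, itertools
def setup(c,x,off):
    hx,hy,yaw=x[:3]; ca,sa=np.cos(yaw),np.sin(yaw); u0,v0,u1,v1=rois[c]; S=4
    H=int(.034*np.radians(190)/.0005); th=np.radians(80)-np.arange(H)*.0005/.034; yy=.05-np.arange(60)*.0005
    X=np.stack(np.broadcast_arrays((.034*np.sin(th))[:,None],(off+yy)[None],(.06+.034*np.cos(th))[:,None]),-1).reshape(-1,3)
    Wp=np.c_[hx+ca*X[:,0]-sa*X[:,1],hy+sa*X[:,0]+ca*X[:,1],X[:,2]]
    p=P[c]; q=Wp@p["R"].T+p["t"]; uv=np.c_[p["fx"]*q[:,0]/q[:,2]+p["cx"],p["fy"]*q[:,1]/q[:,2]+p["cy"]]
    C=-p["R"].T@p["t"]; nrm=np.c_[np.repeat(np.sin(th),60),np.zeros(len(X)),np.repeat(np.cos(th),60)]
    vis=(((C-Wp)*nrm).sum(1)>0)&(X[:,2]>.062)
    idx=((uv-[u0,v0]+.5)*S).astype(int); sh=(v1-v0,u1-u0)
    k=vis&(idx[:,0]>=0)&(idx[:,1]>=0)&(idx[:,0]<sh[1]*S)&(idx[:,1]<sh[0]*S)
    m=render(c,*x,rois[c])>140; half=np.zeros(sh,bool); half[idx[k,1]//S,idx[k,0]//S]=1
    return idx,k,m&half,sh
def img(T,su,S=4):
    idx,k,ok,sh=su; num=np.zeros((sh[0]*S,sh[1]*S)); den=num.copy(); np.add.at(num,(idx[k,1],idx[k,0]),T[k]); np.add.at(den,(idx[k,1],idx[k,0]),1)
    f=(den>0).astype(float); z=cv2.GaussianBlur(num/np.maximum(den,1),(0,0),S*.65); w=cv2.GaussianBlur(f,(0,0),S*.65)
    return cv2.resize(z/np.maximum(w,.05),(sh[1],sh[0]),interpolation=cv2.INTER_AREA)
def run(A0,A1,off,step,thw,geo,cs=("top","scene"),offs=(-.0015,0,.0015),dxs=(0,)):
    best={}
    for dy,dx in itertools.product(offs,dxs):
        x=np.r_[.5726+dx,-.0543+dy,.01,thw]
        sus={c:setup(c,x,off) for c in cs}; obs={c:(A1[c]-A0[c]).mean(2)[rois[c][1]:rois[c][3],rois[c][0]:rois[c][2]] for c in cs}
        for g in geo:
            ims={c:[img(tex(v,*g)[0].ravel(),sus[c]) for v in range(10)] for c in cs}
            for v in range(10):
                s=[np.corrcoef((ims[c][(v+step)%10]-ims[c][v])[sus[c][2]],obs[c][sus[c][2]])[0,1] for c in cs]
                if v not in best or sum(s)>best[v][0]: best[v]=(sum(s),np.round(s,2).tolist(),g,dy,dx)
    for v,b in sorted(best.items(),key=lambda t:-t[1][0])[:5]: print(v,round(b[0],3),b[1:])
E
python3 - <<'E'
from diffd import *
A0=np.load("avg.npz");A1=np.load("avg_new.npz")
geo=[(h,w,np.radians(t),f) for h in(.010,.012,.014,.016) for w in(.007,.009,.011) for t in(-32,-36,-40) for f in(0,2,3)]
run({c:A0[c] for c in A0},{c:A1[c] for c in A1},-.07,2,(0,np.radians(36)),geo)
E
```

```text
1 1.376 ([0.66, 0.71], (0.01, 0.007, np.float64(-0.6981317007977318), 3), 0.0015, 0)
7 1.373 ([0.57, 0.81], (0.016, 0.009, np.float64(-0.6283185307179586), 0), 0, 0)
4 0.871 ([0.41, 0.46], (0.01, 0.007, np.float64(-0.6981317007977318), 3), 0, 0)
3 0.229 ([-0.08, 0.31], (0.012, 0.011, np.float64(-0.6283185307179586), 0), -0.0015, 0)
0 0.215 ([0.18, 0.03], (0.01, 0.007, np.float64(-0.6981317007977318), 0), 0.0015, 0)
```

```bash
python3 - <<'E'
from diffd import *
A0=np.load("avg.npz");A1=np.load("avg_new.npz")
x=np.r_[.5726,-.0543,.01,0,np.radians(36)]
g=(.014,.009,np.radians(-36),3)
rows=[]
for obs,off,vs in((A0,-.07,(1,7)),(A1,-.07,(3,9)),(A0,0,(2,8))):
  r=[]
  for c in("scene","top"):
    su=setup(c,x,off); u0,v0,u1,v1=rois[c]; ok=su[2]; ys,xs=np.where(ok); y0,y1,x0,x1=ys.min()-1,ys.max()+2,xs.min()-1,xs.max()+2
    o=obs[c].mean(2)[v0:v1,u0:u1]; L=[o]+[img(tex(v,*g)[0].ravel(),su)*ok for v in vs]
    for i in L:
        i=i[y0:y1,x0:x1].astype(float); k=ok[y0:y1,x0:x1]; lo,hi=np.percentile(i[k],3),np.percentile(i[k],98); i=np.clip((i-lo)/(hi-lo),0,1)*255
        r.append(cv2.resize(i.astype(np.uint8),(150 if c=="scene" else 110,190),interpolation=cv2.INTER_CUBIC))
  rows.append(np.hstack(r))
cv2.imwrite("pics/cmp.png",np.vstack(rows))
E
```

```text
(no output)
```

View pics/cmp.png

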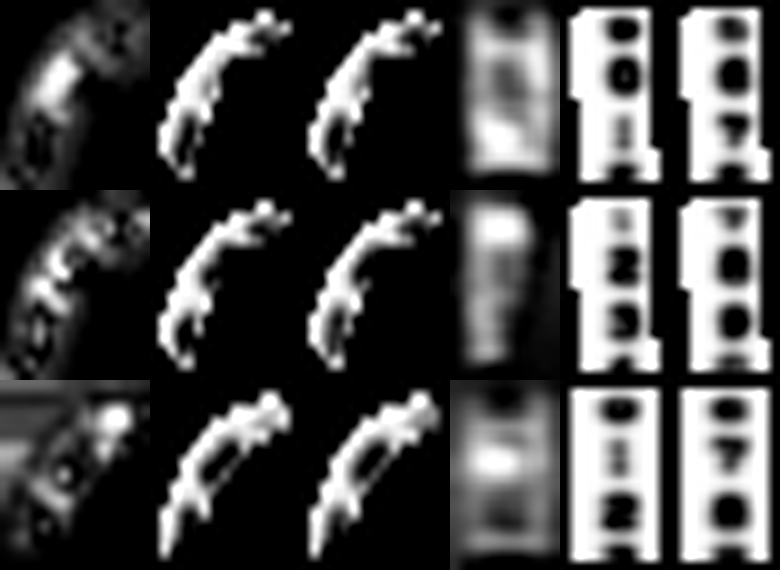

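Emit:
{"name": "apply_moves", "arguments": {
  "increments": [
    [-0.3,0,0.4,0,0,0,-1],
    [-0.3,0,0.8,0,0,0,-1],
    [-0.3,0,1,0,0,0,-1],
    [-0.3,0,1,0,0,0,-1]
  ]
}}

```text
time: 6.65
position: [0.5112, -0.1239, 0.1105]
eef_rot: [-0.003, -0.005, 1.0, 0.001]
contact_force: [-0.3, 0.4, 0.2]
gripper_width: 0.002
finger_force: 0.0
```

Emit:
{"name": "apply_moves", "arguments": {
  "increments": [
    [-0.03,0,0.06,0,0,0,-1],
    [-0.08,0,0.06,0,0,0,-1],
    [-0.12,0,0.06,0,0,0,-1],
    [-0.15,0,0.06,0,0,0,-1],
    [-0.15,0,0.06,0,0,0,-1]
  ]
}}

```text
time: 7.15
position: [0.532, -0.1246, 0.1083]
eef_rot: [0.0, -0.005, 1.0, -0.0]
contact_force: [-4.0, -0.3, 2.5]
gripper_width: 0.001
finger_force: 1.9
```

Emit:
{"name": "apply_moves", "arguments": {
  "increments": [
    [-0.03,0,-0.02,0,0,0,-1],
    [-0.06,0,-0.03,0,0,0,-1],
    [-0.06,0,-0.03,0,0,0,-1]
  ]
}}

```text
time: 7.45
position: [0.5354, -0.1244, 0.1102]
eef_rot: [-0.004, -0.005, 1.0, -0.0]
contact_force: [-22.8, -0.7, 1.0]
gripper_width: 0.002
finger_force: 11.3
```

Emit:
{"name": "apply_moves", "arguments": {
  "increments": [
    [-0.04,0,-0.02,0,0,0,-1],
    [-0.06,0,-0.03,0,0,0,-1],
    [-0.06,0,-0.03,0,0,0,-1]
  ]
}}

```text
time: 7.75
position: [0.5371, -0.1242, 0.1111]
eef_rot: [-0.009, -0.005, 1.0, 0.0]
contact_force: [-48.9, -4.2, -6.1]
gripper_width: 0.0
finger_force: 24.3
```

Emit:
{"name": "apply_moves", "arguments": {
  "increments": [
    [0.2,0,0,0,0,0,-1],
    [0.2,0,-0.2,0,0,0,-1],
    [0.2,0,-0.45,0,0,0,-1],
    [0.2,0,-0.45,0,0,0,-1]
  ]
}}

```text
time: 8.15
position: [0.5243, -0.1251, 0.1732]
eef_rot: [0.003, -0.005, 1.0, -0.001]
contact_force: [-0.2, -0.4, -0.4]
gripper_width: -0.0
finger_force: 0.0
```

```bash
sed -i '/score(A,np/d; /geo=\[/d' look.py; python3 look.py
```

```text
[ 0.52174213 -0.12448063  0.16811002]
[(np.float64(-0.665), 0, 36), (np.float64(-0.648), 0, 24), (np.float64(-0.647), 0, 48)]
[(np.float64(-1.25), 0, 36), (np.float64(-1.233), 0, 24), (np.float64(-1.232), 0, 48)]
```

Emit:
{"name": "apply_moves", "arguments": {
  "increments": [
    [-0.4,0,0,0,0,0,-1],
    [-0.8,0,0,0,0,0,-1],
    [-0.92,0,0,0,0,0,-1],
    [-0.92,0,0.25,0,0,0,-1],
    [-0.92,0,0.5,0,0,0,-1],
    [-0.92,0,0.5,0,0,0,-1],
    [-0.92,0,0.5,0,0,0,-1]
  ]
}}

```text
time: 9.35
position: [0.632, -0.1233, 0.1089]
eef_rot: [-0.0, -0.005, 1.0, 0.0]
contact_force: [-0.4, -0.3, 1.0]
gripper_width: -0.003
finger_force: 0.0
```

Emit:
{"name": "apply_moves", "arguments": {
  "increments": [
    [0.08,0,0.02,0,0,0,-1],
    [0.15,0,0.02,0,0,0,-1],
    [0.21,0,0,0,0,0,-1],
    [0.28,0,-0.02,0,0,0,-1],
    [0.35,0,-0.04,0,0,0,-1],
    [0.35,0,-0.04,0,0,0,-1]
  ]
}}

```text
time: 9.95
position: [0.5895, -0.1239, 0.1142]
eef_rot: [0.0, -0.005, 1.0, -0.0]
contact_force: [1.2, -0.3, -0.2]
gripper_width: 0.002
finger_force: 0.0
```

Emit:
{"name": "apply_moves", "arguments": {
  "increments": [
    [0.07,0,0,0,0,0,-1],
    [0.13,0,0,0,0,0,-1],
    [0.2,0,0,0,0,0,-1],
    [0.24,0,0,0,0,0,-1],
    [0.24,0,0,0,0,0,-1],
    [0.24,0,0,0,0,0,-1]
  ]
}}

```text
time: 10.55
position: [0.5615, -0.1241, 0.1134]
eef_rot: [0.0, -0.005, 1.0, -0.0]
contact_force: [-0.5, -0.6, -0.5]
gripper_width: -0.001
finger_force: 0.0
```

Emit:
{"name": "apply_moves", "arguments": {
  "increments": [
    [0,0,-0.3,0,0,0,-1],
    [-0.3,0,-0.45,0,0,0,-1],
    [-0.6,0,-0.45,0,0,0,-1],
    [-0.6,0,-0.2,0,0,0,-1],
    [-0.6,0,0.04,0,0,0,-1],
    [-0.6,0,0.04,0,0,0,-1],
    [-0.6,0,0.04,0,0,0,-1]
  ]
}}

```text
time: 11.25
position: [0.6333, -0.1233, 0.1089]
eef_rot: [-0.0, -0.005, 1.0, 0.0]
contact_force: [0.3, 0.3, -0.1]
gripper_width: -0.002
finger_force: 0.0
```

```bash
python3 look.py
```

```text
[ 0.63361013 -0.12337876  0.10883677]
[(np.float64(-0.644), 0, 36), (np.float64(-0.629), 0, 48), (np.float64(-0.628), 0, 12)]
[(np.float64(-0.925), 0, 36), (np.float64(-0.909), 0, 48), (np.float64(-0.908), 0, 12)]
```

Emit:
{"name": "apply_moves", "arguments": {
  "increments": [
    [0.09,0,0.02,0,0,0,-1],
    [0.16,0,0.02,0,0,0,-1],
    [0.22,0,0,0,0,0,-1],
    [0.29,0,-0.02,0,0,0,-1],
    [0.36,0,-0.04,0,0,0,-1],
    [0.36,0,-0.04,0,0,0,-1]
  ]
}}

```text
time: 12.35
position: [0.5893, -0.1239, 0.1139]
eef_rot: [-0.0, -0.005, 1.0, -0.0]
contact_force: [0.7, -0.2, -0.3]
gripper_width: 0.001
finger_force: 0.0
```

Emit:
{"name": "apply_moves", "arguments": {
  "increments": [
    [0.07,0,0,0,0,0,-1],
    [0.13,0,0,0,0,0,-1],
    [0.2,0,0,0,0,0,-1],
    [0.24,0,0,0,0,0,-1],
    [0.24,0,0,0,0,0,-1],
    [0.24,0,0,0,0,0,-1]
  ]
}}

```text
time: 12.95
position: [0.5615, -0.1242, 0.1133]
eef_rot: [0.0, -0.005, 1.0, -0.0]
contact_force: [-0.5, 0.1, 0.4]
gripper_width: 0.001
finger_force: 0.0
```

Emit:
{"name": "apply_moves", "arguments": {
  "increments": [
    [0,0,-0.3,0,0,0,-1],
    [-0.1,0.3,-0.45,0,0,0,-1],
    [-0.25,0.58,-0.45,0,0,0,-1],
    [-0.25,0.58,-0.2,0,0,0,-1],
    [-0.25,0.58,-0.04,0,0,0,-1],
    [-0.25,0.58,-0.04,0,0,0,-1],
    [-0.25,0.58,-0.04,0,0,0,-1]
  ]
}}

```text
time: 13.65
position: [0.5909, -0.0543, 0.1185]
eef_rot: [-0.0, -0.005, 1.0, 0.0]
contact_force: [0.6, -0.3, 0.6]
gripper_width: 0.001
finger_force: 0.0
```

Emit:
{"name": "apply_moves", "arguments": {
  "increments": [
    [0.03,0,0.02,0,0,0,-1],
    [0.09,0,0.02,0,0,0,-1],
    [0.15,0,0.03,0,0,0,-1],
    [0.2,0,0.04,0,0,0,-1],
    [0.245,0,0.04,0,0,0,-1],
    [0.245,0,0.04,0,0,0,-1],
    [0.245,0,0.04,0,0,0,-1]
  ]
}}

```text
time: 14.35
position: [0.5613, -0.0545, 0.1134]
eef_rot: [0.0, -0.005, 1.0, -0.0]
contact_force: [-0.6, -0.7, -0.4]
gripper_width: -0.0
finger_force: 0.0
```

Emit:
{"name": "apply_moves", "arguments": {
  "increments": [
    [0,0,-0.3,0,0,0,-1],
    [-0.3,0,-0.45,0,0,0,-1],
    [-0.6,0,-0.45,0,0,0,-1],
    [-0.6,0,-0.2,0,0,0,-1],
    [-0.6,0,0.04,0,0,0,-1],
    [-0.6,0,0.04,0,0,0,-1],
    [-0.6,0,0.04,0,0,0,-1]
  ]
}}

```text
time: 15.05
position: [0.6332, -0.0537, 0.1089]
eef_rot: [-0.0, -0.005, 1.0, 0.0]
contact_force: [0.8, -0.0, 0.7]
gripper_width: 0.002
finger_force: 0.0
```

```bash
python3 look.py
```

```text
[ 0.63344305 -0.0537572   0.10880772]
[(np.float64(-0.632), 36, 36), (np.float64(-0.619), 48, 36), (np.float64(-0.617), 36, 48)]
[(np.float64(-0.699), 36, 36), (np.float64(-0.686), 48, 36), (np.float64(-0.684), 36, 48)]
```

Tens is now odd (7). Stroke 36→-36, then 36→0.

Emit:
{"name": "apply_moves", "arguments": {
  "increments": [
    [0.09,0,0.02,0,0,0,-1],
    [0.16,0,0.02,0,0,0,-1],
    [0.22,0,0,0,0,0,-1],
    [0.29,0,-0.02,0,0,0,-1],
    [0.36,0,-0.04,0,0,0,-1],
    [0.36,0,-0.04,0,0,0,-1]
  ]
}}

```text
time: 16.15
position: [0.5891, -0.0543, 0.1137]
eef_rot: [-0.0, -0.005, 1.0, -0.0]
contact_force: [0.3, -0.0, -0.1]
gripper_width: 0.0
finger_force: 0.0
```

Emit:
{"name": "apply_moves", "arguments": {
  "increments": [
    [0.07,0,0,0,0,0,-1],
    [0.13,0,0,0,0,0,-1],
    [0.2,0,0,0,0,0,-1],
    [0.24,0,0,0,0,0,-1],
    [0.24,0,0,0,0,0,-1],
    [0.24,0,0,0,0,0,-1]
  ]
}}

```text
time: 16.75
position: [0.5614, -0.0545, 0.1134]
eef_rot: [0.0, -0.005, 1.0, 0.0]
contact_force: [0.3, 0.7, -0.0]
gripper_width: -0.002
finger_force: 0.0
```

Emit:
{"name": "apply_moves", "arguments": {
  "increments": [
    [0,0,-0.3,0,0,0,-1],
    [-0.3,0,-0.45,0,0,0,-1],
    [-0.6,0,-0.45,0,0,0,-1],
    [-0.6,0,-0.2,0,0,0,-1],
    [-0.6,0,0.04,0,0,0,-1],
    [-0.6,0,0.04,0,0,0,-1],
    [-0.6,0,0.04,0,0,0,-1]
  ]
}}

```text
time: 17.45
position: [0.6332, -0.0537, 0.1089]
eef_rot: [-0.0, -0.005, 1.0, 0.0]
contact_force: [0.5, -0.3, 0.2]
gripper_width: 0.0
finger_force: 0.0
```

```bash
python3 look.py
```

```text
[ 0.63344211 -0.05376503  0.10878404]
[(np.float64(-0.636), 36, 36), (np.float64(-0.62), 36, 48), (np.float64(-0.616), 36, 24)]
[(np.float64(-0.702), 36, 36), (np.float64(-0.686), 36, 48), (np.float64(-0.681), 36, 24)]
```

Emit:
{"name": "apply_moves", "arguments": {
  "increments": [
    [0.09,0,0.02,0,0,0,-1],
    [0.16,0,0.02,0,0,0,-1],
    [0.22,0,0,0,0,0,-1],
    [0.29,0,-0.02,0,0,0,-1],
    [0.36,0,-0.04,0,0,0,-1],
    [0.36,0,-0.04,0,0,0,-1],
    [0.33,0,-0.04,0,0,0,-1],
    [0.3,0,-0.5,0,0,0,-1],
    [0.3,-0.3,-0.8,0,0,0,0],
    [0.3,-0.6,-0.9,0,0,0,0]
  ]
}}

```text
time: 18.95
position: [0.5998, -0.1261, 0.2203]
eef_rot: [0.002, -0.007, 1.0, -0.0]
contact_force: [0.7, -0.6, -0.5]
gripper_width: 0.333
finger_force: 0.0
```

Emit:
{"name": "apply_moves", "arguments": {
  "increments": [
    [0.4,-0.4,0,0,0,0,0],
    [0.6,-0.8,0,0,0,0,0],
    [0.6,-1,0,0,0,0,0],
    [0.6,-1,0,0,0,0,0]
  ]
}}

```text
time: 19.35
position: [0.5261, -0.2513, 0.2164]
eef_rot: [-0.0, -0.003, 1.0, -0.001]
contact_force: [-0.5, 1.4, -0.9]
gripper_width: 0.501
finger_force: 0.0
```

```bash
python3 look.py; python3 - <<'E'
from diffd import *
A0=np.load("avg.npz");A1=np.load("avg_new.npz"); A0={c:A0[c] for c in A0}; A1={c:A1[c] for c in A1}
geo=[(h,w,np.radians(t),f) for h in(.012,.014,.016) for w in(.007,.009,.011) for t in(-36,) for f in(0,2,3)]
for n,off in(("units",-.07),("tens",0)):
  for st in (-2,-3,-4,-5,):
    if n=="units" and st in(-3,-5): continue
    print(n,st); run(A0,A1,off,st,(0,np.radians(36)),geo,offs=(0,))
im=A1["scene"]
np.save("now.npy",im)
E
```

```text
[ 0.52774603 -0.2462858   0.21650668]
[(np.float64(-0.681), 0, 36), (np.float64(-0.664), 0, 24), (np.float64(-0.66), 0, 48)]
[(np.float64(-1.562), 0, 36), (np.float64(-1.546), 0, 24), (np.float64(-1.542), 0, 48)]
units -2
7 1.514 ([0.73, 0.79], (0.014, 0.007, np.float64(-0.6283185307179586), 0), 0, 0)
4 0.88 ([0.44, 0.44], (0.016, 0.007, np.float64(-0.6283185307179586), 3), 0, 0)
1 0.839 ([0.35, 0.49], (0.016, 0.011, np.float64(-0.6283185307179586), 2), 0, 0)
0 0.815 ([0.48, 0.33], (0.016, 0.009, np.float64(-0.6283185307179586), 0), 0, 0)
6 -0.15 ([-0.08, -0.07], (0.016, 0.011, np.float64(-0.6283185307179586), 3), 0, 0)
units -4
0 0.706 ([0.37, 0.34], (0.016, 0.011, np.float64(-0.6283185307179586), 0), 0, 0)
6 0.635 ([0.37, 0.26], (0.014, 0.007, np.float64(-0.6283185307179586), 3), 0, 0)
7 0.601 ([0.27, 0.33], (0.016, 0.009, np.float64(-0.6283185307179586), 2), 0, 0)
9 0.554 ([0.29, 0.27], (0.012, 0.011, np.float64(-0.6283185307179586), 0), 0, 0)
3 0.506 ([0.22, 0.29], (0.012, 0.007, np.float64(-0.6283185307179586), 0), 0, 0)
tens -2
2 1.22 ([0.61, 0.61], (0.014, 0.007, np.float64(-0
[... 889 characters left out ...]
, np.float64(-0.6283185307179586), 2), 0, 0)
2 0.654 ([0.33, 0.32], (0.012, 0.007, np.float64(-0.6283185307179586), 3), 0, 0)
3 0.494 ([0.23, 0.26], (0.012, 0.007, np.float64(-0.6283185307179586), 2), 0, 0)
4 0.214 ([0.15, 0.06], (0.016, 0.011, np.float64(-0.6283185307179586), 0), 0, 0)
tens -5
2 1.584 ([0.81, 0.78], (0.016, 0.007, np.float64(-0.6283185307179586), 2), 0, 0)
6 1.062 ([0.54, 0.52], (0.016, 0.007, np.float64(-0.6283185307179586), 2), 0, 0)
8 0.955 ([0.42, 0.54], (0.014, 0.009, np.float64(-0.6283185307179586), 0), 0, 0)
5 0.355 ([0.19, 0.16], (0.012, 0.007, np.float64(-0.6283185307179586), 0), 0, 0)
4 0.307 ([0.15, 0.16], (0.016, 0.011, np.float64(-0.6283185307179586), 0), 0, 0)
```

```bash
cat > hold.py <<'E'
from h import *
from scipy.optimize import minimize
def hr(c,x,y,yaw,z,roi,S=4,bg=None):
    u0,v0,u1,v1=roi; im=np.full(((v1-v0)*S,(u1-u0)*S),200,np.uint8); ca,sa=np.cos(yaw),np.sin(yaw)
    def poly(pts,val):
        q=np.array([proj(c,(x+ca*a-sa*b,y+sa*a+ca*b,z+h)) for a,b,h in pts]); q=(q-[u0,v0]+.5)*S; q=cv2.convexHull(q.astype(np.float32)); cv2.fillPoly(im,[np.round(q).astype(int)],val)
    hx=lambda af,h:[(af/2/np.cos(np.pi/6)*np.cos(t),af/2/np.cos(np.pi/6)*np.sin(t),h) for t in np.pi/6+np.arange(6)*np.pi/3]
    ci=lambda h:[(.032*np.cos(t),.032*np.sin(t),h) for t in np.arange(0,6.28,.2)]
    poly(hx(.056,.0)+hx(.056,.024),130); poly(ci(.024)+ci(.032),145); poly(ci(.032),180)
    poly([(a,b,h) for a in(-.02,.02) for b in(-.009,.009) for h in(.032,.068)],25)
    im=cv2.GaussianBlur(im,(0,0),S*.6); return cv2.resize(im,(u1-u0,v1-v0),interpolation=cv2.INTER_AREA).astype(float)
def fit(A,x0,z,rois,yaws):
    def cost(p,cs=("top","scene")):
        s=0
        for c in cs:
            u0,v0,u1,v1=rois[c]; s-=np.corrcoef(hr(c,*p,z,rois[c]).ravel(),np.minimum(A[c].mean(2)[v0:v1,u0:u1],200).ravel())[0,1]
        return s
    y=min(yaws,key=lambda t:cost((*x0,t)))
    s0=np.array([*x0,y]); r=minimize(cost,s0,method="Nelder-Mead",options=dict(initial_simplex=[s0,s0+[.004,0,0],s0+[0,.004,0],s0+[0,0,.15]],xatol=1e-4,fatol=1e-5))
    print("best",r.x.round(4),np.degrees(r.x[2]).round(1),r.fun)
    for c in rois:
        q=minimize(cost,r.x,args=((c,),),method="Nelder-Mead",options=dict(initial_simplex=[r.x,r.x+[.003,0,0],r.x+[0,.003,0],r.x+[0,0,.1]])); print(c,q.x.round(4),q.fun)
    return r.x
E
python3 - <<'E'
from hold import *
A=np.load("avg.npz");A={c:A[c] for c in A}
fit(A,(.465,-.325),0,{"top":(414,208,446,244),"scene":(342,250,376,294)},np.radians(np.arange(0,180,10)))
from dig import *
B=np.load("avg_new.npz");B={c:B[c] for c in B}
geo=[(h,w,np.radians(t),f) for h in(.014,.016) for w in(.007,.009) for t in(-34,-36) for f in(0,2)]
score(B,np.array([.5726,-.0543,.01,0,np.radians(36)]),geo)
def st(x): 
    lo,hi=np.percentile(x,1),np.percentile(x,99.7); return np.clip((x-lo)/(hi-lo)*255,0,255).astype(np.uint8)
cv2.imwrite("pics/now.png",np.hstack([cv2.resize(st(B["scene"][183:225,308:348]),(480,504),interpolation=cv2.INTER_CUBIC),cv2.resize(st(B["top"][172:212,325:365]),(300,504),interpolation=cv2.INTER_CUBIC)]))
E
```

```text
best [ 0.4706 -0.3221  0.7349] 42.1 -1.830600640861979
top [ 0.4711 -0.3209  0.7237] -0.9376564336135728
scene [ 0.4708 -0.3229  0.7023] -0.9012267938290787
tens [(1, np.float64(0.625), [0.3, 0.32]), (7, np.float64(0.513), [0.25, 0.26]), (4, np.float64(0.495), [0.25, 0.24]), (5, np.float64(0.388), [0.23, 0.15]), (8, np.float64(0.348), [0.29, 0.06]), (9, np.float64(0.32), [0.16, 0.16])] (0.014, 0.007, np.float64(-0.5934119456780721), 0)
units [(2, np.float64(0.613), [0.34, 0.28]), (5, np.float64(0.57), [0.24, 0.33]), (8, np.float64(0.523), [0.26, 0.26]), (1, np.float64(0.393), [0.1, 0.3]), (7, np.float64(0.384), [0.1, 0.28]), (4, np.float64(0.311), [0.13, 0.18])] (0.014, 0.007, np.float64(-0.6283185307179586), 2)
```

View pics/now.png

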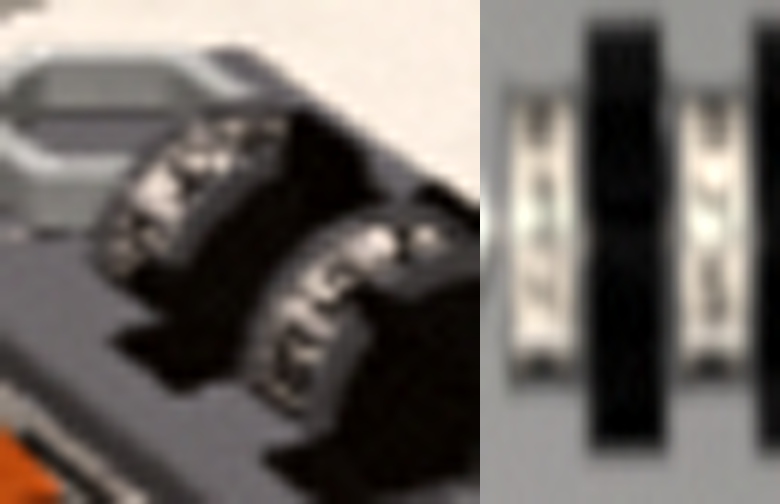

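Emit:
{"name": "apply_moves", "arguments": {
  "increments": [
    [0.48,-0.63,0.3,0,0,-0.23,0],
    [0.48,-0.63,0.6,0,0,-0.23,0],
    [0.48,-0.63,0.8,0,0,-0.23,0],
    [0.48,-0.63,0.8,0,0,-0.23,0],
    [0.48,-0.63,0.8,0,0,-0.23,0],
    [0.48,-0.63,0.8,0,0,-0.23,0],
    [0.48,-0.63,0.8,0,0,-0.23,0]
  ]
}}

```text
time: 20.55
position: [0.4709, -0.323, 0.1207]
eef_rot: [0.0, -0.357, 0.934, -0.0]
contact_force: [-0.5, 0.2, -0.1]
gripper_width: 0.501
finger_force: 0.0
```

```bash
python3 - <<'E'
from h import *
from scipy.spatial.transform import Rotation as R
s=read_state(); q=s["eef_rot"]; M=R.from_quat(np.r_[q[1:],q[0]]).as_matrix(); print(s["position"],np.degrees(np.arctan2(M[1,1],M[0,1])),s["joint_positions"].round(2),s["gripper_width"])
d=np.array([.4707,-.322,.052])-s["position"]; print("tool shares",(M.T@d/.12).round(3))
E
```

```text
[ 0.47090894 -0.32298322  0.12070758] 131.80465728995736 [-0.6   0.41 -0.08  1.08 -0.   -1.33] 0.5008409320194538
tool shares [-0.004  0.007  0.573]
```

Emit:
{"name": "apply_moves", "arguments": {
  "increments": [
    [0,0,0.3,0,0,0,0],
    [0,0,0.5,0,0,0,0],
    [0,0,0.57,0,0,0,0],
    [0,0,0.57,0,0,0,0],
    [0,0,0.57,0,0,0,0]
  ]
}}

```text
time: 21.05
position: [0.4713, -0.3234, 0.0533]
eef_rot: [0.0, -0.358, 0.934, -0.001]
contact_force: [0.9, -1.0, 0.4]
gripper_width: 0.501
finger_force: 0.0
```

Emit:
{"name": "apply_moves", "arguments": {
  "increments": [
    [0,0,0,0,0,0,-1],
    [0,0,0,0,0,0,-1],
    [0,0,0,0,0,0,-1],
    [0,0,0,0,0,0,-1],
    [0,0,0,0,0,0,-1],
    [0,0,0,0,0,0,-1],
    [0,0,0,0,0,0,-1]
  ],
  "squeeze": 40
}}

```text
time: 21.75
position: [0.4712, -0.3235, 0.0533]
eef_rot: [0.001, -0.358, 0.934, -0.001]
contact_force: [-1.1, 1.1, 5.8]
gripper_width: 0.207
finger_force: 39.6
```

Emit:
{"name": "apply_moves", "arguments": {
  "increments": [
    [0,0,-0.3,0,0,0,-1],
    [0,0,-0.6,0,0,0,-1],
    [0,0,-1,0,0,0.06,-1],
    [0,0,-1,0,0,0.229,-1],
    [0,0,-1,0,0,0.229,-1],
    [0,0,-1,0,0,0.229,-1],
    [0,0,-1,0,0,0.229,-1],
    [0,0,-1,0,0,0.229,-1],
    [0,0,-1,0,0,0.229,-1]
  ]
}}

```text
time: 22.65
position: [0.4707, -0.3231, 0.1724]
eef_rot: [0.0, -0.009, 1.0, -0.0]
contact_force: [-0.8, -0.5, -3.3]
gripper_width: 0.204
finger_force: 40.6
```

Emit:
{"name": "apply_moves", "arguments": {
  "increments": [
    [-0.3,0.3,-0.1,0,0,0,-1],
    [-0.3,0.6,-0.2,0,0,0,-1],
    [-0.3,1,-0.2,0,0,0,-1],
    [-0.3,1,-0.2,0,0,0,-1]
  ]
}}

```text
time: 23.05
position: [0.5052, -0.1982, 0.1967]
eef_rot: [0.0, -0.011, 1.0, 0.001]
contact_force: [0.7, -1.1, -3.1]
gripper_width: 0.2
finger_force: 41.1
```

Emit:
{"name": "apply_moves", "arguments": {
  "increments": [
    [-0.3,0.3,0,0,0,0,-1],
    [-0.3,0.6,0,0,0,0,-1],
    [-0.3,1,0,0,0,0,-1],
    [-0.3,1,0,0,0,0,-1]
  ]
}}

```text
time: 23.45
position: [0.5392, -0.0777, 0.1962]
eef_rot: [-0.0, -0.011, 1.0, 0.001]
contact_force: [0.3, -0.6, -2.7]
gripper_width: 0.2
finger_force: 41.5
```

Emit:
{"name": "apply_moves", "arguments": {
  "increments": [
    [-0.25,0.3,0,0,0,0,-1],
    [-0.25,0.6,0,0,0,0,-1],
    [-0.25,1,0,0,0,0,-1],
    [-0.25,1,0,0,0,0,-1],
    [-0.25,1,0,0,0,0,-1]
  ]
}}

```text
time: 23.95
position: [0.5676, 0.039, 0.1961]
eef_rot: [-0.0, -0.009, 1.0, -0.0]
contact_force: [0.6, -1.0, -3.1]
gripper_width: 0.206
finger_force: 41.7
```

```bash
cat > st.py <<'E'
from h import *
from scipy.spatial.transform import Rotation as R
s=read_state(); q=s["eef_rot"]; M=R.from_quat(np.r_[q[1:],q[0]]).as_matrix(); print(s["position"].round(4),np.degrees(np.arctan2(M[1,1],M[0,1])),s["gripper_width"],s["finger_force"])
E
python3 st.py; python3 - <<'E'
from hold import *
A={c:np.mean([capture(c).astype(float) for _ in range(4)],0) for c in("scene","top")}; np.savez("held.npz",**A)
p=read_state()["position"]; z=p[2]-.053
for c in P: print(c,proj(c,(p[0],p[1],z)).round(1),proj(c,(p[0],p[1],z+.03)).round(1),{t:[(np.round(d["uv"],1).tolist(),round(d["conf"],2)) for d in pinpoint(t,c)[:2]] for t in("holder","pocket_floor")})
im=A["scene"].astype(np.uint8); u,v=proj("scene",(p[0],p[1],z)).astype(int)
cv2.imwrite("pics/held.png",cv2.resize(im[v-40:v+60,u-50:u+60],None,fx=6,fy=6,interpolation=2))
E
```

```text
[0.5676 0.039  0.1961] 91.03414209006714 0.20558980837047267 41.69536650180817
scene [317.4 173.4] [317.7 164.7] {'holder': [], 'pocket_floor': [([317.2, 192.9], 0.59)]}
top [313.9 185.4] [313.7 183. ] {'holder': [], 'pocket_floor': []}
```

View pics/held.png

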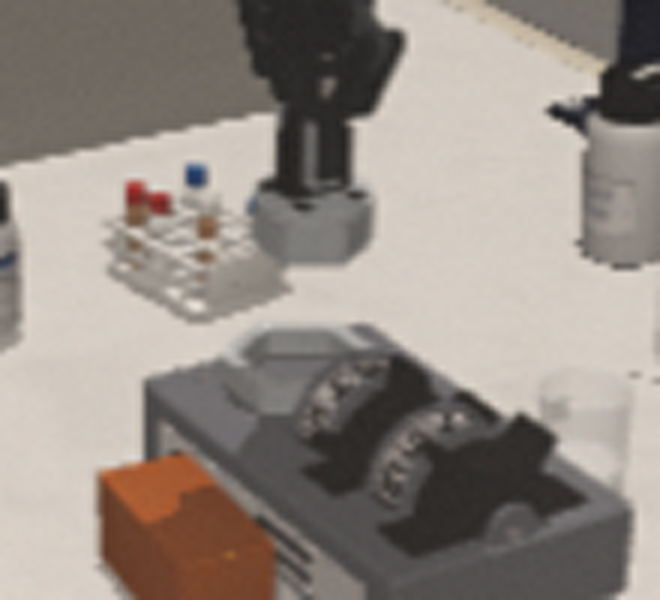

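```bash
cat > lab.py <<'E'
from h import *
from scipy.optimize import minimize
S=5
def hexp(x,y,yaw,af,z):
    r=af/2/np.cos(np.pi/6); return [np.array([x+r*np.cos(t),y+r*np.sin(t),z]) for t in yaw+np.pi/6+np.arange(6)*np.pi/3]
class Cv:
    def __init__(s,c,roi): s.c=c; s.roi=roi; s.im=np.zeros(((roi[3]-roi[1])*S,(roi[2]-roi[0])*S),np.uint8)
    def poly(s,pts,v):
        q=np.array([proj(s.c,t) for t in pts]); q=(q-[s.roi[0],s.roi[1]]+.5)*S; q=cv2.convexHull(q.astype(np.float32)); cv2.fillPoly(s.im,[np.round(q*16).astype(int)],int(v),shift=4)
def faces(cv,b,t,v0,inner=False):
    C=-P[cv.c]["R"].T@P[cv.c]["t"]
    cen=np.mean(b,0)
    for i in range(6):
        j=(i+1)%6; m=(b[i]+b[j])/2; n=m-cen
        if (((C-m)@n)>0)!=inner: cv.poly([b[i],b[j],t[i],t[j]],v0+i)
def resid(cv,obs,maskv=250):
    im=cv.im; labs=[l for l in np.unique(im) if l!=maskv]; u0,v0,u1,v1=cv.roi
    bl=lambda l:cv2.resize(cv2.GaussianBlur((im==l).astype(np.float32),(0,0),S*.65),(u1-u0,v1-v0),interpolation=cv2.INTER_AREA)
    X=np.stack([bl(l) for l in labs],-1).reshape(-1,len(labs)); ok=bl(maskv).ravel()<.03
    y=obs.mean(2)[v0:v1,u0:u1].ravel(); w=np.linalg.lstsq(X[ok],y[ok],rcond=None)[0]; return np.mean((X[ok]@w-y[ok])**2)
def collar(c,p,A,roi):
    x,y,yaw,e=p; cv=Cv(c,roi); R=np.array([[np.cos(yaw),-np.sin(yaw)],[np.sin(yaw),np.cos(yaw)]])
    g=lambda a,b,z:np.r_[np.array([x,y])+R@[a,b],z]
    cv.poly([g(a,b,z) for a in(-.075,.075) for b in(e,-.2) for z in(0,.058)],3); cv.poly([g(a,b,.058) for a in(-.075,.075) for b in(e,-.2)],1)
    ob,ot,ib,it=[hexp(x,y,yaw,w,z) for w,z in((.079,.058),(.079,.074),(.061,.058),(.061,.074))]
    faces(cv,ob,ot,10); cv.poly(ot,2)
    hole=Cv(c,roi); hole.poly(it,1); inn=Cv(c,roi); inn.poly(it,4); inn.poly(ib,4); faces(inn,ib,it,20,True)
    cv.im[hole.im>0]=inn.im[hole.im>0]
    t=np.radians(np.arange(-90,91,10)); cv.poly([g(.041*np.sin(k),b,.06+.041*np.cos(k)) for k in t for b in(-.049,-.2)],250)
    return resid(cv,A[c])
def foot(p,A,roi,z,yaw):
    x,y=p; cv=Cv("scene",roi); b,t=hexp(x,y,yaw,.056,z+.004),hexp(x,y,yaw,.056,z+.024)
    b2=hexp(x,y,yaw,.052,z); cv.poly(b2+hexp(x,y,yaw,.052,z+.004),1); faces(cv,b,t,10)
    ci=lambda h:[(x+.032*np.cos(k),y+.032*np.sin(k),z+h) for k in np.arange(0,6.28,.15)]
    cv.poly(ci(.024)+ci(.032),2); cv.poly(ci(.032),250); cv.poly([(x+a,y+b,z+h) for a in(-.03,.03) for b in(-.03,.03) for h in(.032,.07)],250)
    return resid(cv,A["scene"])
E
python3 - <<'E'
from lab import *
A=np.load("avg.npz");A={c:A[c] for c in A}
rt={"top":(294,172,324,210),"scene":(300,180,332,208)}
for cs in(["top"],["scene"],["top","scene"]):
    f=lambda p:sum(np.log(collar(c,p,A,rt[c])) for c in cs)
    s0=np.array([.572,.049,.01,.047]); r=minimize(f,s0,method="Nelder-Mead",options=dict(initial_simplex=np.vstack([s0]+[s0+d for d in np.diag([.004,.004,.03,.004])]),xatol=1e-4,fatol=1e-4)); print(cs,r.x.round(4),r.fun)
H=np.load("held.npz");H={c:H[c] for c in H}
p=read_state()["position"]; u,v=proj("scene",(p[0],p[1],p[2]-.04)).astype(int)
for dz in(.051,.053,.055):
    f=lambda q:np.log(foot(q,H,(u-16,v-10,u+17,v+14),p[2]-dz,.018))
    s0=p[:2].copy(); r=minimize(f,s0,method="Nelder-Mead",options=dict(initial_simplex=[s0,s0+[.004,0],s0+[0,.004]],xatol=1e-4,fatol=1e-4)); 
    print(dz,(r.x-p[:2]).round(4),r.fun, "fixed y:",min((f((p[0]+d,p[1])),d) for d in np.arange(-.006,.0061,.0005)))
E
```

```text
['top'] [0.5727 0.0482 0.0085 0.0478] 2.3049211743665254
['scene'] [0.5717 0.0469 0.0655 0.0411] 5.8267255722240145
['top', 'scene'] [0.5726 0.0481 0.0085 0.048 ] 8.249148162277397
0.051 [ 0.0018 -0.0006] 6.464168166763537 fixed y: (np.float64(6.46626784479054), np.float64(0.0025000000000000074))
0.053 [0.0043 0.0035] 6.46720495384309 fixed y: (np.float64(6.486233716064597), np.float64(0.002000000000000007))
0.055 [0.0066 0.0062] 6.467479689895976 fixed y: (np.float64(6.509038364583204), np.float64(0.0025000000000000074))
```

Emit:
{"name": "apply_moves", "arguments": {
  "increments": [
    [-0.025,0.07,0.2,0,0,0,-1],
    [-0.025,0.07,0.4,0,0,0,-1],
    [-0.025,0.07,0.52,0,0,0.002,-1],
    [-0.025,0.07,0.52,0,0,0.002,-1],
    [-0.025,0.07,0.52,0,0,0.002,-1],
    [-0.025,0.07,0.52,0,0,0.002,-1]
  ]
}}

```text
time: 25.15
position: [0.5712, 0.0467, 0.1348]
eef_rot: [0.001, -0.004, 1.0, 0.0]
contact_force: [-0.4, 0.5, -3.4]
gripper_width: 0.2
finger_force: 41.6
```

```bash
python3 st.py
```

```text
[0.5712 0.0467 0.1348] 90.43511852136905 0.20039674584795003 41.62588655948639
```

Emit:
{"name": "apply_moves", "arguments": {
  "increments": [
    [0.004,0.007,0.03,0,0,0,-1],
    [0.004,0.007,0.06,0,0,0,-1],
    [0.004,0.007,0.08,0,0,0,-1],
    [0.004,0.007,0.1,0,0,0,-1],
    [0.004,0.007,0.1,0,0,0,-1]
  ]
}}

```text
time: 25.65
position: [0.5698, 0.0475, 0.1213]
eef_rot: [-0.0, -0.004, 1.0, -0.0]
contact_force: [-0.2, 0.3, -2.6]
gripper_width: 0.205
finger_force: 41.7
```

Emit:
{"name": "apply_moves", "arguments": {
  "increments": [
    [0,0,0.02,0,0,0,-1],
    [0,0,0.04,0,0,0,-1],
    [0,0,0.06,0,0,0,-1],
    [0,0,0.07,0,0,0,-1],
    [0,0,0.07,0,0,0,-1]
  ]
}}

```text
time: 26.15
position: [0.5699, 0.0475, 0.1131]
eef_rot: [-0.0, -0.004, 1.0, -0.0]
contact_force: [-0.6, -0.7, -3.3]
gripper_width: 0.207
finger_force: 41.7
```

Emit:
{"name": "apply_moves", "arguments": {
  "increments": [
    [0,0,0.01,0,0,0,-1],
    [0,0,0.015,0,0,0,-1],
    [0,0,0.015,0,0,0,-1]
  ]
}}

```text
time: 26.45
position: [0.5701, 0.0476, 0.1115]
eef_rot: [0.0, -0.004, 1.0, -0.0]
contact_force: [-0.2, -0.7, -2.6]
gripper_width: 0.204
finger_force: 41.7
```

Emit:
{"name": "apply_moves", "arguments": {
  "increments": [
    [0,0,0,0,0,0,-0.2],
    [0,0,0,0,0,0,-0.2],
    [0,0,0,0,0,0,-0.2],
    [0,0,0,0,0,0,-0.2],
    [0,0,0,0,0,0,-0.2],
    [0,0,-0.2,0,0,0,-0.2],
    [0,0,-0.6,0,0,0,-0.2],
    [0,0,-1,0,0,0,-0.2],
    [0,0,-1,0,0,0,-0.2]
  ]
}}

```text
time: 27.35
position: [0.5724, 0.0478, 0.2379]
eef_rot: [0.004, -0.004, 1.0, 0.0]
contact_force: [0.8, 0.4, -1.1]
gripper_width: 0.394
finger_force: 0.0
```

Emit:
{"name": "apply_moves", "arguments": {
  "increments": [
    [0.5,0.5,-0.2,0,0,0,-0.2],
    [1,1,-0.2,0,0,0,-0.2],
    [1,1,-0.2,0,0,0,-0.2],
    [1,1,-0.2,0,0,0,-0.2],
    [1,1,-0.2,0,0,0,-0.2]
  ]
}}

```text
time: 27.85
position: [0.4475, 0.1684, 0.2563]
eef_rot: [0.0, -0.005, 1.0, 0.0]
contact_force: [-0.0, -0.0, 1.0]
gripper_width: 0.402
finger_force: 0.0
```

```bash
python3 look.py; python3 - <<'E'
from hold import *
A=np.load("avg_new.npz");A={c:A[c] for c in A}
A0=np.load("avg.npz")
for c in P:
    print(c,{t:[(np.round(d["uv"],1).tolist(),round(d["conf"],2)) for d in pinpoint(t,c)[:1]] for t in("holder","bottle","carton","beaker")}, "expected holder",proj(c,(.572,.0478,.058)).round(1))
import hold
rois={"top":(296,164,326,202),"scene":(300,160,334,200)}
for z in(.05,.054,.058,.062,.066,.072):
    s=[]
    for c in rois:
        u0,v0,u1,v1=rois[c]; o=A[c].mean(2)[v0:v1,u0:u1]
        # dark bar match only
        b=min((-np.corrcoef(hr(c,.572+dx,.0478+dy,.008,z,rois[c]).ravel(),np.minimum(o,200).ravel())[0,1],dx,dy) for dx in(-.003,0,.003) for dy in(-.003,0,.003)); s.append(tuple(np.round(b,3).tolist()))
    print(z,s)
# bar top/plate silhouette in scene: black mask extents
g=A["scene"].mean(2)[155:200,300:335]; m=(g<55); ys,xs=np.where(m&(np.arange(300,335)[None]<324)); print("black rows",ys.min()+155,"cols",xs.min()+300,xs.max()+300,"pred bar top",[proj("scene",(.572+a,.0478+b,.058+.068)).round(1).tolist() for a,b in((-.02,-.009),(.02,.009),(-.02,.009),(.02,-.009))])
E
```

```text
[0.44941793 0.16629776 0.25533059]
[(np.float64(-0.651), 0, 36), (np.float64(-0.635), 0, 24), (np.float64(-0.631), 0, 48)]
[(np.float64(-1.532), 0, 36), (np.float64(-1.517), 0, 24), (np.float64(-1.513), 0, 48)]
scene {'holder': [([314.7, 192.1], 0.67)], 'bottle': [([261.3, 185.0], 0.59)], 'carton': [([296.5, 230.7], 0.59)], 'beaker': [([364.3, 217.0], 0.54)]} expected holder [316.3 195.6]
top {'holder': [([313.4, 193.2], 0.53)], 'bottle': [], 'carton': [([338.1, 232.9], 0.88)], 'beaker': [([342.4, 158.9], 0.59)]} expected holder [311.3 190.4]
0.05 [(-0.588, 0.0, -0.003), (-0.695, 0.003, 0.003)]
0.054 [(-0.591, 0.0, -0.003), (-0.716, 0.003, 0.003)]
0.058 [(-0.588, 0.0, -0.003), (-0.71, 0.0, -0.003)]
0.062 [(-0.585, 0.0, -0.003), (-0.67, -0.003, -0.003)]
0.066 [(-0.587, -0.003, -0.003), (-0.595, -0.003, -0.003)]
0.072 [(-0.589, -0.003, -0.003), (-0.48, -0.003, -0.003)]
black rows 177 cols 311 322 pred bar top [[312.9, 179.2], [320.5, 174.6], [310.0, 177.1], [323.5, 176.6]]
```

```bash
python3 -c "
from cell import *
print(sign_off())"
```

```text
the job is handed in; nothing more can be done
None
```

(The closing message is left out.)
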